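# Show a freshly moulded plate to the inspection camera

## Task

Pull the press's mould tray all the way out from under the head by its black post, take the orange moulded plate out of the tray by its upright lug, and hold it up to the inspection camera: the middle of its flat underside 100 mm straight in front of the lens, that flat side facing the lens squarely, its long side lined up with the camera's wide side. Finish while still holding it there in the air, with the tray left out; leave the camera as it stands and do not disturb the other things on the bench.

Things in the scene. Friction and masses are not known exactly. Their poses are not given: they have to be found in the camera images.
- press: Blue moulding press, fixed. Grey base 460 x 170 x 20 mm, rails 42 mm high; column, barrel and white hopper up to 385 mm. Origin on the bench under the closed pocket's middle; +x points back to the column, the tray comes out along -x, z up. Its overhanging head, 110 mm wide, has its underside 94 mm above the bench and its front face 33 mm in front of the origin (x = -33 mm).
- tray (a joint): How far the mould tray has been pulled out, in m: 0 closed (as it starts, pocket and plate under the head), 0.16 fully out at its stop. It slides along the press's -x axis, with about 2.5 N of friction, and stays where it is left.
- tray_handle (a point): Point on the axis of the tray's black upright post, 20 mm below its top. The post is 16 mm in diameter, stands 48 mm high on the tray (top 89 mm above the bench), 110 mm in front of the pocket's middle. Axes as the press's. Moves with the tray.
- tray_pocket (a point): Middle of the floor of the tray's pocket, 35 mm above the bench. The pocket is 6 mm deep, 87 mm (along the press's y) by 35 mm (along its x). The aluminium tray is 130 mm wide, its top 41 mm above the bench. Axes as the press's. Moves with the tray.
- plate: Orange moulded plate, loose in the pocket, about 35 g: 84 mm (its x) by 32 mm (its y) by 8 mm (its z), two dark holes. Origin at the middle of its flat underside, z axis towards the lug. A lug (the sprue) stands upright on the middle of its upper side: 22 mm long (along x), 10 mm thick (along y), 36 mm high, so its top is 44 mm above the underside.
- lug_top (a point): Middle of the top end of the plate's lug, 44 mm along the plate's z axis from the underside. Axes as the plate's.
- camera: Inspection camera stand, fixed to the bench: dark base plate 120 x 120 mm, 12 mm high, two aluminium cheeks that carry the white camera head on a stiff tilt hinge 100 mm above the bench. Origin on the bench under the hinge; z up, y along the hinge.
- lens (a point): Centre of the front of the black lens (36 mm across), 45 mm from the hinge. Its z axis is the viewing direction: up, leaning 0.2 to 0.55 rad towards the stand's -x side (roughly towards the robot). Its y axis is the head's wide side: the white head is 80 mm along y, 44 mm along x, with a yellow strip light either side of the lens along y.
- focus (a point): The point in the air 100 mm straight in front of the lens (along the lens's z axis), where the middle of the plate's underside belongs. Axes as the lens's.
- bowl: Yellow plastic bowl, 120 mm across, 50 mm high, bystander. Origin under its centre.
- jar: Amber closed jar, 60 mm across, 90 mm high, bystander. Origin under its centre.
- screwdriver: Screwdriver lying on the bench, bystander. Lies along its x axis.
- tape: Blue plastic ring, 90 mm across, 24 mm high, bystander. Origin under its centre.

How it is judged:
By the outcome, as a careful person would: the job done as asked, in the order asked, and still so for the second after the job is handed in, while the arm keeps its last pose, push and grip.
It also fails if it takes over 56 s, if anything falls off the work surface, if the arm or the gripper's body presses on something with over 40 N, if the wrist force passes 120 N, or if a joint passes its speed limit or range.

## Robot

A 6-joint arm with a two-finger parallel gripper is mounted at the origin on the work surface. World frame = base frame: x ahead of the robot, y to its left, z up, the work surface at z = 0. Lengths are in m, angles in degrees, forces in N, time in s.
With the tool pointing down it reaches from about 0.4 to 0.825 m from the base axis. Payload 7 kg.
Tool frame: the origin (TCP) lies midway between the tips of the shut fingers; the grasp point (between the pads) lies 19 mm behind it (r.hold_point_z is the distance from the TCP to the grasp point, in m); y points along the fingers, z is the direction in which the jaws open and shut, and the axes are right-handed (so a half turn about y gives the same grasp; the last joint's range is limited). The gripper opens to 88 mm and grips with 3 to 60 N. Pads are 19 mm wide; open, the fingers measure 130 mm over their backs; the gripper's body (78 mm by 193 mm) begins 47 mm behind the grasp point.
Start: joints at [-47.034, 20.546, 0.682, 0, -70.136, -16.507], TCP at [0.301, -0.604, 0.206] pointing down, gripper open.
Joint ranges: [-176.03, 176.03], [-82.01, 121.73], [-58.28, 71.71], [-173.87, 95.51], [-174.79, -0.11], [-173.66, 173.66]. Speed limits (degrees/s): [136.94, 136.94, 172.46, 180, 180, 180].

## Interface

Orientations are given as [roll, pitch, yaw] about the fixed x, y, z axes, in that order (R = Rz(yaw) Ry(pitch) Rx(roll)).
In Python, from plant import r, imaging gives the robot as it stands.
- The arm moves only by the tool drive_tool, never from a script. Its argument "deltas" is a list of rows, each a list of 6 numbers: the shift along the world's x, y, z in cm, then the turn, a rotation vector about the world's x, y, z in rad. In form: [[tx, ty, tz, rx, ry, rz], ...]. A call has exactly 8 rows; each row is the pose to reach, as a shift and turn from the pose commanded when the call began; what a row does not reach only later rows make up. A row lasts 1/12 s, in which the tool goes at most 41.7 mm and 7.16 degrees, less where a joint would pass 70% of its speed; a pose out of reach is approached as far as the arm can. A call with a gripper value outside its range is refused whole. "claw" is the opening, from 0 (shut) to 1 (fully open), set as the call begins (left out, the last holds). The fingers move at their own pace and stop on an object; "squeeze" is the grip in N (left out, the last holds). Time passes only in rows, so rows that repeat a pose let the fingers close, or fill a call up. It gives the time, the measured TCP pose, the force and the opening at its end, in the units of the state.
- r.get_state(): the state, without advancing time (a new reading comes with each control period).
- imaging.capture(name): name is "side" or "top"; returns the picture (420x560x3 uint8, red, green, blue); there is no depth.
- imaging.get_calibration(name): a dict with "mtx" (3x3 intrinsics, pixels), "k1" (the pictures are not rectified: a ray, as slopes to the right and down, at radius r is drawn at 1 + k1 r^2 times it, then the intrinsics apply), "R" (3x3) and "t" (3): a world point X has camera coordinates R X + t. Camera axes: x right, y down, z forward; pixel columns grow to the right and rows downward; lengths in m; the calibration is good to about 2 mm. A picture is of the moment at which its call begins. get_calibration takes no time and is no camera call.
- r.close_job(): hands the job in, once; it reports no verdict.
Trained networks look in the newest picture that a camera, given by its name, has taken for a name from the list of things; names that differ only in an ending like _2 or _b are one class to them, and where a whole thing is asked for, a point or a joint stands for the part that bears it (a point fixed in the world has none). Each returns a list of dicts, best first, with "score" (0 to 1); they miss things now and then, are a little off and sometimes report something else, mostly with a low value. They report only what shows in the picture. A call takes as long as a camera call.
- imaging.search_frame(camera, label): "bbox" ([left, top, right, bottom] in pixels, round what is visible of it).
- imaging.outline_of(camera, label): "region" (420x560 bool, what is visible of it) and "bbox" ([left, top, right, bottom] in pixels, round what is visible of it).
- imaging.landmark_of(camera, label): "position" ([column, row] in pixels: a listed point, or the origin of a listed thing).
The state is a dict: "time_s": time; "joints": joint angles; "qd": joint speeds; "joint_torque": joint torques, N m; "tcp_pos": TCP position; "eef_rot": TCP orientation; "contact_force": force on the tool from outside, world axes, zero at the start; "moment": the same for the moment, N m; "gripper_width": finger opening in m.
Only numpy, scipy, OpenCV 4.12 (cv2) and the standard library are available. Lean on these libraries where they do the work, as an engineer would, in place of code of your own. Each camera call takes 0.05 s, during which the arm holds its last target.

## Working session

There is one attempt and no reset: what is moved stays moved. The work goes in short steps, Python scripts to look and compute and a tool call to move; the robot and the scene stay as the last step left them, time stands still between calls to the robot, and variables do not carry over. Pictures are saved under pics/ and viewed, and the job is handed in when it is done.

Besides the shell and the picture viewer there is one more tool, called after "Emit:" by a JSON object that holds its "method" and its "body", one argument or row to a line. drive_tool: Moves the arm, as the interface text tells. Its arguments: {"type":"object","properties":{"deltas":{"type":"array"},"claw":{"type":"number"},"squeeze":{"type":"number"}},"required":["deltas"]}

```bash
ls; mkdir -p pics; python3 - <<'E'
from plant import r, imaging
import cv2
print(r.get_state(), r.hold_point_z)
for n in("side","top"):
    im=imaging.capture(n); cv2.imwrite(f"pics/{n}0.png",im[:,:,::-1])
    print(n,imaging.get_calibration(n))
    for l in ["press","tray_handle","tray_pocket","plate","lug_top","camera","lens","focus","bowl","jar","screwdriver","tape"]:
        print(l,[(d['score'],d['position']) for d in imaging.landmark_of(n,l)[:2]])
E
```

```text
pics
{'time_s': 0.0, 'joints': array([-4.70340507e+01,  2.05907057e+01,  6.32173343e-01, -1.88324122e-02,
       -7.01349063e+01, -1.65076102e+01]), 'qd': array([ 0.03351206,  0.05245427, -0.03857453, -0.01821971,  0.01768887,
       -0.00047427]), 'joint_torque': array([-4.91702815e-05, -5.82710302e+01,  2.93061322e+01,  6.99741170e+00,
        6.84738407e-03, -1.72221044e-04]), 'tcp_pos': array([ 0.30047915, -0.60383935,  0.20462284]), 'eef_rot': array([-8.99053821e+01,  9.57844576e-03,  2.64519332e+01]), 'contact_force': array([-0.04054292,  0.74134598, -0.07106599]), 'moment': array([ 0.00702194, -0.01204765, -0.00769728]), 'gripper_width': 0.08783902400656987} 0.0188
side {'mtx': array([[540.26821125,   0.        , 280.44078646],
       [  0.        , 540.26821125, 220.88755346],
       [  0.        ,   0.        ,   1.        ]]), 'k1': -0.1771109817999776, 'R': array([[-6.29955806e-01, -7.76630943e-01,  2.47928223e-04],
       [-4.26695638e-01,  3.45842789e-01, -8.35657584e-01],
       [ 6.48911793e-01, -5.26533137e-01, -5.49250708e-01]]), 't': array([0.34852136, 0.38559671, 1
[... 644 characters left out ...]
': 0.034380304991946636, 'R': array([[ 1.76345611e-02, -9.99840774e-01,  2.72925392e-03],
       [-9.89213847e-01, -1.78439930e-02, -1.45387612e-01],
       [ 1.45413163e-01, -1.35969044e-04, -9.89371009e-01]]), 't': array([-0.03518734,  0.59053249,  1.19241914])}
press [(0.63, [151.4, 218.2])]
tray_handle [(0.67, [180.7, 225.7]), (0.47, [140.3, 215.8])]
tray_pocket [(0.91, [144.4, 218.8])]
plate [(0.58, [146.4, 216.6]), (0.46, [303.0, 150.8])]
lug_top [(0.52, [142.0, 214.5])]
camera [(0.72, [342.8, 202.4])]
lens [(0.85, [353.7, 198.4])]
focus [(0.95, [358.5, 199.1])]
bowl [(0.71, [380.5, 269.0])]
jar [(0.84, [303.7, 149.7])]
screwdriver [(0.84, [310.1, 266.7])]
tape [(0.81, [408.1, 198.3])]
```

View pics/side0.png

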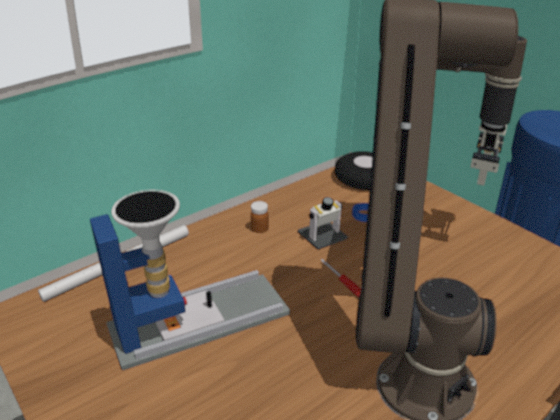

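View pics/top0.png

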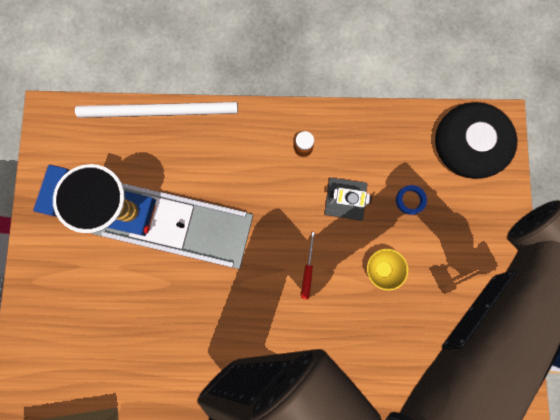

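The side view shows the press at lower left, with the post near (209,298), orange plate near (172,322) and camera head near (325,215). In the top view the post is near (180,223) and the camera head near (350,198). I'll zoom in next to refine these.

```bash
cat > h.py <<'E'
import numpy as np, cv2
from plant import r, imaging
from scipy.optimize import least_squares
from scipy.spatial.transform import Rotation as Ro
CAL={n:imaging.get_calibration(n) for n in("side","top")}
def proj(n,X):
    c=CAL[n]; p=np.atleast_2d(X)@c['R'].T+c['t']; s=p[:,:2]/p[:,2:]
    s=s*(1+c['k1']*(s**2).sum(1,keepdims=True))
    return s@c['mtx'][:2,:2].T+c['mtx'][:2,2]
def ray(n,uv):
    c=CAL[n]; d=(np.array(uv,float)-c['mtx'][:2,2])/c['mtx'][0,0]; s=d.copy()
    for _ in range(30): s=d/(1+c['k1']*(s@s))
    v=c['R'].T@np.r_[s,1]; return -c['R'].T@c['t'], v/np.linalg.norm(v)
def onz(n,uv,z):
    o,v=ray(n,uv); return o+v*(z-o[2])/v[2]
def tri(a,b):
    A=np.zeros((3,3));y=np.zeros(3);L=[]
    for n,uv in(("side",a),("top",b)):
        o,v=ray(n,uv);P=np.eye(3)-np.outer(v,v);A+=P;y+=P@o;L.append((P,o))
    X=np.linalg.solve(A,y); return X,[np.linalg.norm(P@(X-o))*1e3 for P,o in L]
def zoom(im,box,f,name):
    l,t,rr,b=box; c=im[t:b,l:rr,::-1]; cv2.imwrite(name,cv2.resize(c,None,fx=f,fy=f,interpolation=cv2.INTER_CUBIC))
E
python3 - <<'E'
from h import *
s=cv2.imread('pics/side0.png')[:,:,::-1];t=cv2.imread('pics/top0.png')[:,:,::-1]
zoom(s,(100,250,300,370),4,'pics/s_press.png')
zoom(t,(80,160,260,280),4,'pics/t_press.png')
a=np.hstack([cv2.resize(s[180:260,280:370],None,fx=4.4,fy=4.4,interpolation=2),cv2.resize(t[160:240,305:395],None,fx=4.4,fy=4.4,interpolation=2)])
cv2.imwrite('pics/cams.png',a[:,:,::-1])
print(tri((210.1,298.9),(180.7,225.7)),tri((329.4,199.4),(353.7,198.4)))
E
```

```text
(array([0.51564782, 0.26696643, 0.06430624]), [np.float64(0.38839855577802923), np.float64(0.38839855577823984)]) (array([ 0.59235803, -0.22652557,  0.14480533]), [np.float64(0.1997046271631911), np.float64(0.19970462716324774)])
```

View pics/s_press.png

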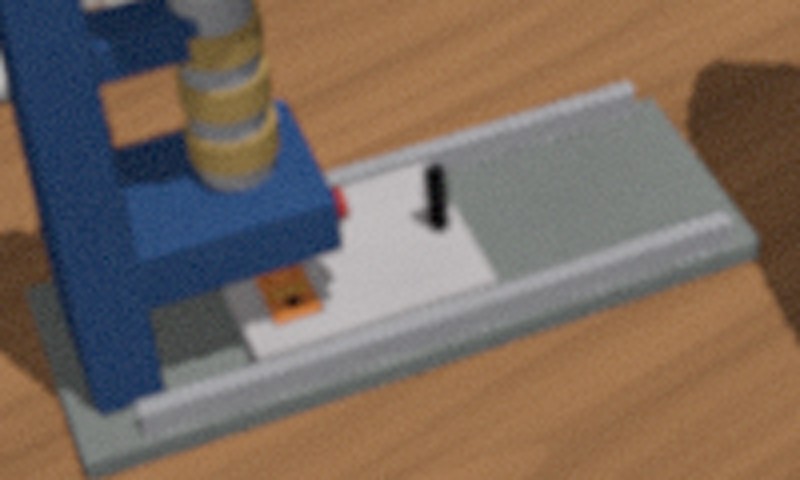

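View pics/t_press.png

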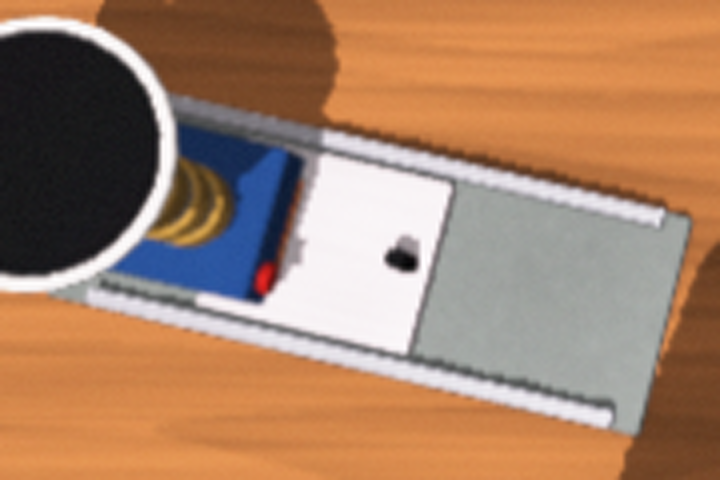

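View pics/cams.png

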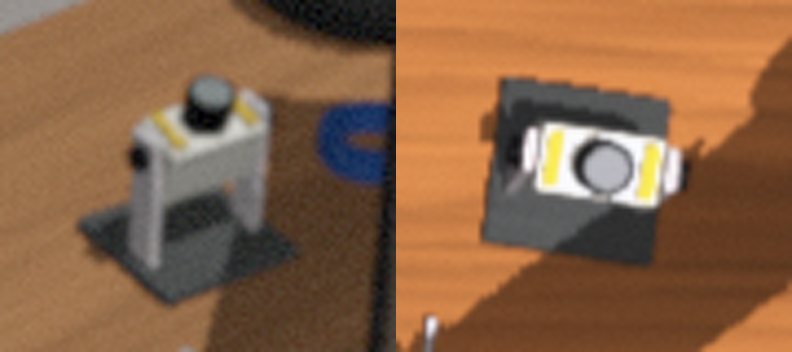

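```bash
python3 - <<'E'
from h import *
T=lambda x,y:(80+x/4,160+y/4)
S=lambda x,y:(100+x/4,250+y/4)
def ang(n,a,b,z):
    p=onz(n,a,z);q=onz(n,b,z);d=p-q;return np.degrees(np.arctan2(d[1],d[0])),np.linalg.norm(d),p,q
print('rail up',ang('top',T(322,132),T(665,208),.042)[:2])
print('rail lo',ang('top',T(88,303),T(610,427),.042)[:2])
e=ang('top',T(690,215),T(637,433),.02);print('base end',e)
e2=ang('side',S(655,100),S(757,240),.02);print('base end side',e2)
print('base bot side', ang('side',S(90,470),S(757,250),.01)[:2])
print('tray front',ang('top',T(455,182),T(412,355),.041), ang('side',S(440,170),S(497,277),.041))
C=lambda x,y:(305+(x-396)/4.4,160+y/4.4)
cs=[(500,77),(670,100),(652,263),(483,240)]
P=[onz('top',C(*c),.012) for c in cs]
for i in range(4):
    d=P[(i+1)%4]-P[i];print(P[i],np.linalg.norm(d),np.degrees(np.arctan2(d[1],d[0])))
print('c',np.mean(P,0))
C2=lambda x,y:(280+x/4.4,180+y/4.4)
P=[onz('side',C2(*c),.012) for c in [(78,226),(170,302),(298,252)]]
for i in range(2):
    d=P[(i+1)]-P[i];print(P[i],np.linalg.norm(d),np.degrees(np.arctan2(d[1],d[0])))
print((P[0]+P[2])/2)
print('lens',tri(C2(210,87),C(605,165)))
print('post top',tri(S(435,170),T(404,262)))
for n in('side','top'):
    print(n,imaging.capture(n) is None)
    for l in('press','camera','tray_handle','plate'):
        o=imaging.outline_of(n,l)[:1]
        if o: print(l,o[0]['score'],o[0]['bbox'],np.argwhere(o[0]['region']).mean(0)[::-1]);np.save(f'm_{n}_{l}.npy',o[0]['region'])
    print('lens',imaging.landmark_of(n,'lens')[:1],imaging.landmark_of(n,'focus')[:1],imaging.landmark_of(n,'tray_handle')[:1])
E
```

```text
rail up (np.float64(78.44676263844943), np.float64(0.26517513544054616))
rail lo (np.float64(77.68129957206672), np.float64(0.39723518035491046))
base end (np.float64(-11.994661906159115), np.float64(0.16861455250054438), array([0.55958513, 0.06068761, 0.02      ]), array([0.39465195, 0.09572918, 0.02      ]))
base end side (np.float64(-13.210432540661945), np.float64(0.16451653978595146), array([0.55041626, 0.0643734 , 0.02      ]), array([0.39025327, 0.10197006, 0.02      ]))
base bot side (np.float64(77.25025848503644), np.float64(0.45386011712669394))
tray front (np.float64(-11.048427836083635), np.float64(0.13218355072743682), array([0.57893707, 0.23648831, 0.041     ]), array([0.44920347, 0.26181978, 0.041     ])) (np.float64(-14.484683486326455), np.float64(0.11457271362237928), array([0.56145314, 0.24006928, 0.041     ]), array([0.45052217, 0.26872634, 0.041     ]))
[ 0.67850759 -0.17283188  0.012     ] 0.12082752224673012 -96.87844618634188
[ 0.66403688 -0.29278974  0.012     ] 0.11679731164355885 173.10701150968657
[ 0.54808377 -0.27877227  0.012     ] 0.11855403063470507 8
[... 614 characters left out ...]
 [168.87334442 288.40990575]
camera 0.65 [301.3, 199.2, 347.3, 249.6] [323.80831099 224.26675603]
tray_handle 0.82 [155.0, 289.2, 224.1, 339.8] [193.21758958 316.22605863]
plate 0.73 [164.5, 317.7, 176.8, 327.7] [171.94705882 323.04705882]
lens [{'position': [329.3, 195.4], 'score': 0.66}] [{'position': [169.0, 306.7], 'score': 0.54}] [{'position': [207.1, 296.7], 'score': 0.9}]
top False
press 0.88 [36.4, 165.2, 256.0, 271.0] [142.7011806  215.00606254]
camera 0.72 [36.5, 165.1, 254.1, 268.9] [142.89426741 215.29903511]
tray_handle 0.55 [132.0, 200.4, 196.2, 249.1] [169.02552467 222.97901305]
lens [] [{'position': [360.3, 202.3], 'score': 0.57}] [{'position': [181.7, 224.9], 'score': 0.83}]
```

```bash
cat >> h.py <<'E'
def press_lines(x,y,yaw,tray=0.):
    R=Ro.from_euler('z',yaw,degrees=True).as_matrix();o=np.array([x,y,0]);W=lambda P:(R@np.array(P,float).T).T+o
    L=[]
    return W
def draw(im,n,P,col,closed=True,f=1,off=(0,0)):
    q=((proj(n,P)-off+0.5)*f-0.5); cv2.polylines(im,[np.round(q*16).astype(np.int32)],closed,col,1,cv2.LINE_AA,4)
E
python3 - <<'E'
from h import *
st=r.get_state()
print(proj('side',st['tcp_pos']),proj('top',st['tcp_pos']),proj('side',[0,0,0]),proj('top',[0,0,0]))
for n in('side','top'):
    im=cv2.imread(f'pics/{n}0.png')
    for rad in (.1,): 
        a=np.linspace(0,6.28,40);draw(im,n,np.c_[rad*np.cos(a),rad*np.sin(a),0*a],(0,255,255))
    p=proj(n,st['tcp_pos'])[0];cv2.circle(im,tuple(int(v) for v in p),2,(0,255,0),-1)
    if n=='side': cv2.imwrite('pics/ov.png',cv2.resize(im[120:420,360:560],None,fx=2,fy=2,interpolation=2))
E
```

```text
[[481.2499661  181.42414452]] [[511.96864535 313.19944327]] [[427.00753261 383.04592197]] [[268.41403383 407.85626126]]
```

View pics/ov.png

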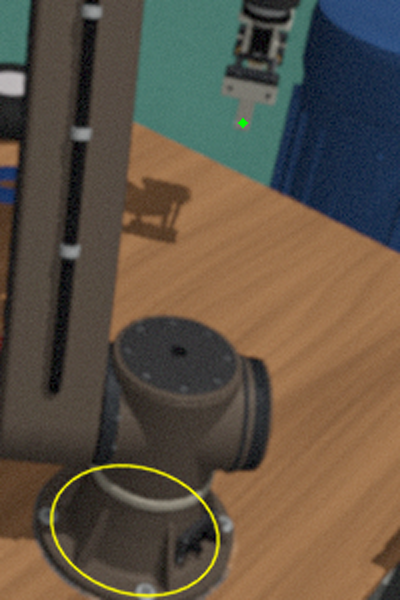

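```bash
cat > fit.py <<'E'
from h import *
T=lambda x,y:(80+x/4-.375,160+y/4-.375)
S=lambda x,y:(100+x/4-.375,250+y/4-.375)
C=lambda x,y:(305+(x-396)/4.4-.4,160+y/4.4-.4)
C2=lambda x,y:(280+x/4.4-.4,180+y/4.4-.4)
def model(p):
    x,y,yaw,xf,xt,cx,cy,cyaw,tilt=p[:9]
    Rp=Ro.from_euler('z',yaw).as_matrix();W=lambda *P:Rp@np.array(P)+[x,y,0]
    Rc=Ro.from_euler('z',cyaw).as_matrix();V=lambda *P:Rc@np.array(P)+[cx,cy,0]
    lens=V(-.045*np.sin(tilt),0,.1+.045*np.cos(tilt))
    return [('top',T(690,215),W(xf,-.085,.02)),('top',T(637,433),W(xf,.085,.02)),
    ('side',S(655,100),W(xf,-.085,.02)),('side',S(757,240),W(xf,.085,.02)),('side',S(90,472),W(xf+.46,.085,0)),('side',S(755,258),W(xf,.085,0)),
    ('top',T(455,182),W(xt,-.065,.041)),('top',T(412,355),W(xt,.065,.041)),('side',S(497,277),W(xt,.065,.041)),
    ('side',S(435,168),W(-.110,0,.089)),('side',S(438,225),W(-.110,0,.041)),('top',(181.2,225.3),W(-.11,0,.069)),
    ('side',S(340,248),W(-.033,.055,.094)),
    ('top',C(500,77),V(.06,.06,.012)),('top',C(670,100),V(.06,-.06,.012)),('top',C(652,263),V(-.06,-.06,.012)),('top',C(483,240),V(-.06,.06,.012)),
    ('side',C2(78,226),V(.06,.06,.012)),('side',C2(170,302),V(-.06,.06,.012)),('side',C2(298,252),V(-.06,-.06,.012)),
    ('side',C2(210,87),lens),('top',C(605,165),lens)]
def res(p,use):
    out=[]
    for n,uv,X in model(p):
        d=p[9:11] if n=='side' else p[11:13]
        out.append(proj(n,X)[0]+d-uv)
    return np.r_[np.ravel(out),p[9:13]/use]
p0=np.array([.55,.38,1.35,-.3,-.15,.61,-.226,-.12,.35,0,0,0,0])
if __name__=="__main__":
  for use in(.01,1.,2.):
    f=least_squares(res,p0,args=(use,),loss='soft_l1')
    print(use,np.round(f.x,4),f.cost,np.degrees(f.x[[2,7,8]]))
  for (n,uv,X),e in zip(model(f.x),f.fun[:-4].reshape(-1,2)):print(n,np.round(uv),np.round(X,3),np.round(e,1))
  np.save('fit.npy',f.x)
E
python3 fit.py
```

```text
0.01 [ 5.4470e-01  3.7630e-01  1.3441e+00 -3.0440e-01 -1.2770e-01  6.1330e-01
 -2.2440e-01 -1.1490e-01  3.6500e-01 -1.0000e-04  4.0000e-04  3.0000e-04
 -1.0000e-04] 12.220255195957327 [77.0103607  -6.58542576 20.91514025]
1.0 [ 0.5461  0.3748  1.3434 -0.3039 -0.1267  0.6138 -0.2243 -0.1125  0.3619
 -0.1281  0.8738  0.2133  0.1903] 10.256001436078742 [76.97179569 -6.44415004 20.73288068]
2.0 [ 0.5486  0.374   1.3434 -0.304  -0.1268  0.6164 -0.2254 -0.1121  0.3678
  0.1273  1.509  -0.0877  0.9948] 9.822260740790902 [76.97320138 -6.42130822 21.07214986]
top [252. 213.] [0.563 0.059 0.02 ] [1.  0.3]
top [239. 268.] [0.397 0.097 0.02 ] [-0.1  0.5]
side [263. 275.] [0.563 0.059 0.02 ] [-0.6 -1. ]
side [289. 310.] [0.397 0.097 0.02 ] [ 0.2 -0.3]
side [122. 368.] [0.501 0.545 0.   ] [-1.   1.9]
side [288. 314.] [0.397 0.097 0.   ] [0.7 0.7]
top [193. 205.] [0.583 0.236 0.041] [ 0.6 -0.1]
top [183. 248.] [0.457 0.265 0.041] [-0.7 -1.2]
side [224. 319.] [0.457 0.265 0.041] [ 0.3 -0. ]
side [208. 292.] [0.524 0.267 0.089] [-0.4  0. ]
side [209. 306.] [0.524 0.267 0.041] [ 0.3 -0.4]
top [181. 225.] [0.524 0.267 0.069] [-0.9 -1.6]
side [185. 312.] [0.488 0.354 0.094] [1.5 0.3]
top [328. 177.] [ 0.683 -0.172  0.012] [0.2 0.1]
top [367. 182.] [ 0.669 -0.292  0.012] [-0.1 -0.3]
top [363. 219.] [ 0.55  -0.278  0.012] [0.1 0.7]
top [324. 214.] [ 0.564 -0.159  0.012] [-0.3  0.9]
side [297. 231.] [ 0.683 -0.172  0.012] [-0.8 -1.1]
side [318. 248.] [ 0.564 -0.159  0.012] [-0.3 -0.2]
side [347. 237.] [ 0.55  -0.278  0.012] [ 0.7 -0.7]
side [327. 199.] [ 0.6   -0.224  0.142] [-0.4  1.6]
top [352. 197.] [ 0.6   -0.224  0.142] [ 0.3 -0.4]
```

Emit:
{"method": "drive_tool", "body": {
  "deltas": [
    [0.9,3.6,0,0,0,0.04],
    [1.8,7.2,0,0,0,0.08],
    [2.7,10.8,0,0,0,0.12],
    [3.6,14.4,0,0,0,0.16],
    [4.5,18,0,0,0,0.2],
    [5.4,21.6,0,0,0,0.24],
    [6.3,25.2,0,0,0,0.28],
    [7.2,28.8,0,0,0,0.3]
  ],
  "claw": 1
}}

```text
time_s: 2.77
tcp_pos: [0.3728, -0.3147, 0.2058]
eef_rot: [-90.0, -0.0, 43.8]
contact_force: [1.1, 0.5, 0.8]
gripper_width: 0.0872
```

Emit:
{"method": "drive_tool", "body": {
  "deltas": [
    [0.9,3.6,0,0,0,0.04],
    [1.8,7.2,0,0,0,0.08],
    [2.7,10.8,0,0,0,0.12],
    [3.6,14.4,0,0,0,0.16],
    [4.5,18,0,0,0,0.2],
    [5.4,21.6,0,0,0,0.24],
    [6.3,25.2,0,0,0,0.28],
    [7.2,28.8,0,0,0,0.3]
  ]
}}

```text
time_s: 3.43
tcp_pos: [0.4448, -0.0264, 0.2061]
eef_rot: [-90.1, -0.1, 61.0]
contact_force: [2.0, -0.3, 0.3]
gripper_width: 0.0876
```

Emit:
{"method": "drive_tool", "body": {
  "deltas": [
    [0.9,3.6,-0.5,0,0,0.04],
    [1.8,7.2,-1,0,0,0.08],
    [2.7,10.8,-1.5,0,0,0.12],
    [3.6,14.4,-2,0,0,0.16],
    [4.5,18,-2.5,0,0,0.2],
    [5.7,21.6,-3,0,0,0.24],
    [6.7,25.5,-3.5,0,0,0.28],
    [7.7,29.4,-4,0,0,0.28]
  ]
}}

```text
time_s: 4.1
tcp_pos: [0.522, 0.2677, 0.1656]
eef_rot: [-90.0, -0.0, 77.0]
contact_force: [1.0, -0.4, 0.5]
gripper_width: 0.0877
```

```bash
python3 - <<'E'
from h import *
print(r.get_state()['joints'].round(1))
ims={}
for n in('side','top'):
    a=np.mean([imaging.capture(n).astype(float) for _ in range(4)],0); ims[n]=a.astype(np.uint8); np.save(f'a_{n}.npy',a)
s,t=ims['side'],ims['top']
zoom(s,(140,220,290,340),5,'pics/s1.png')
zoom(t,(100,160,250,280),5,'pics/t1.png')
a=np.hstack([cv2.resize(s[190:250,295:355],None,fx=6.5,fy=6.5,interpolation=2),cv2.resize(t[165:225,320:380],None,fx=6.5,fy=6.5,interpolation=2)])
cv2.imwrite('pics/cams1.png',a[:,:,::-1])
print(proj('side',r.get_state()['tcp_pos']),proj('top',r.get_state()['tcp_pos']))
E
```

```text
[ 46.2  13.9 -14.1   0.  -61.9 -59.2]
[[206.80567815 266.74471242]] [[172.64371201 219.96446387]]
```

View pics/s1.png

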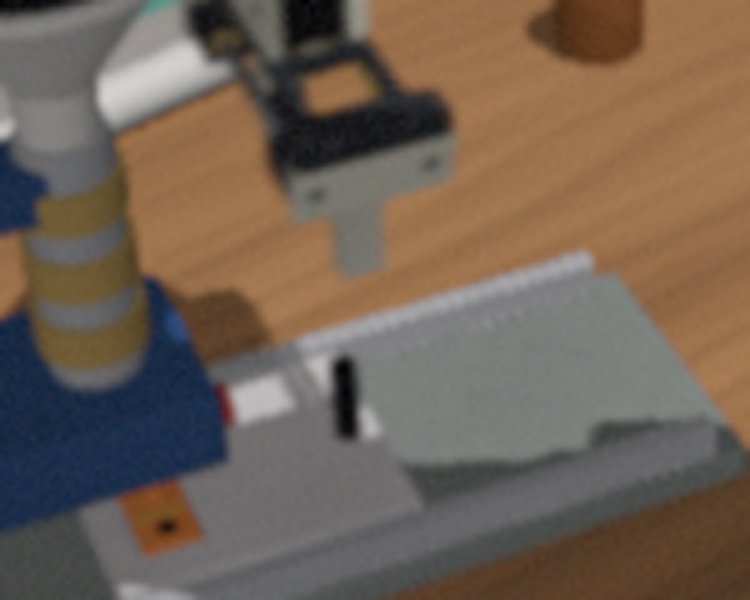

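View pics/t1.png

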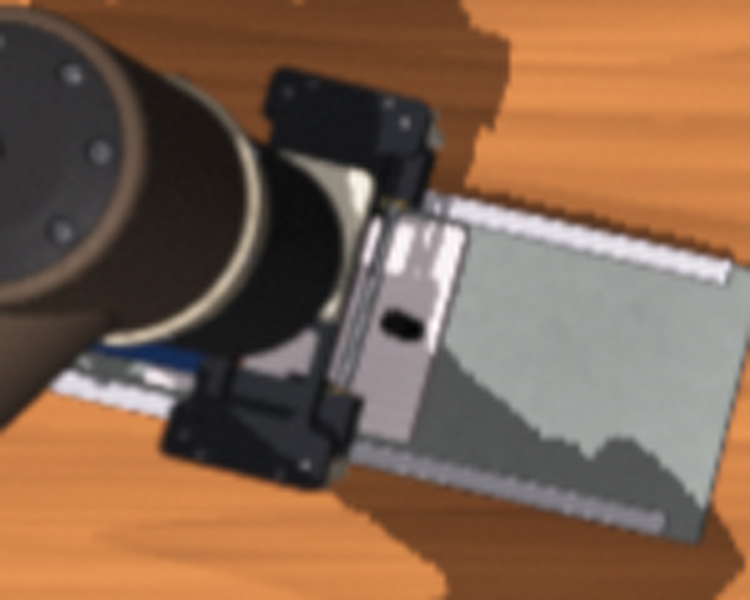

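View pics/cams1.png

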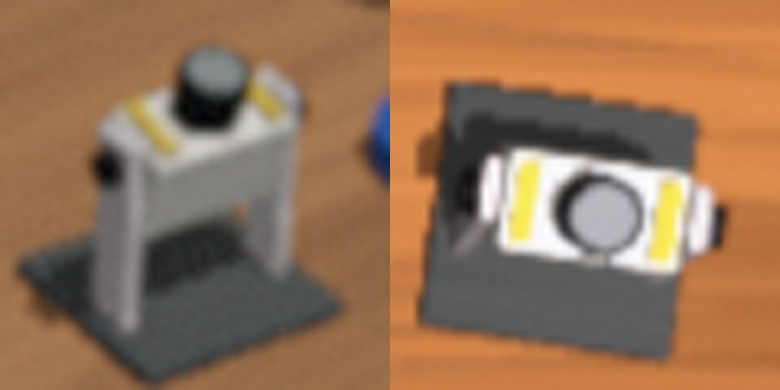

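```bash
python3 - <<'E'
from h import *
a=np.hstack([np.load(f'a_{n}.npy') for n in('side','top')])
cv2.imwrite('pics/full1.png',cv2.resize(a[:,:,::-1].astype(np.uint8),(800,300),interpolation=cv2.INTER_AREA))
E
```

```text
(no output)
```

View pics/full1.png

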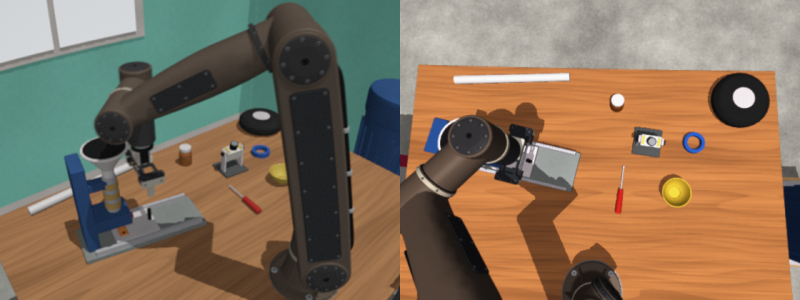

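```bash
python3 - <<'E'
from h import *
print('hopper',tri((147,205),(89,198)))
for n in('side','top'): cv2.imwrite(f'pics/{n}1f.png',cv2.resize(np.load(f'a_{n}.npy')[80:300,40:300,::-1].astype(np.uint8),None,fx=3,fy=2.7,interpolation=2))
E
```

```text
hopper (array([0.54395069, 0.38779664, 0.38625074]), [np.float64(0.05040780633828902), np.float64(0.050407806338220236)])
```

View pics/side1f.png

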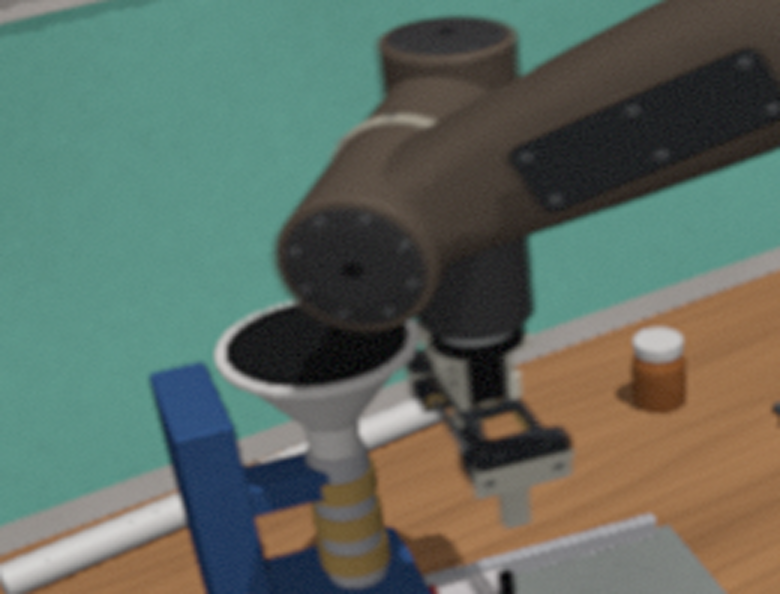

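View pics/top1f.png

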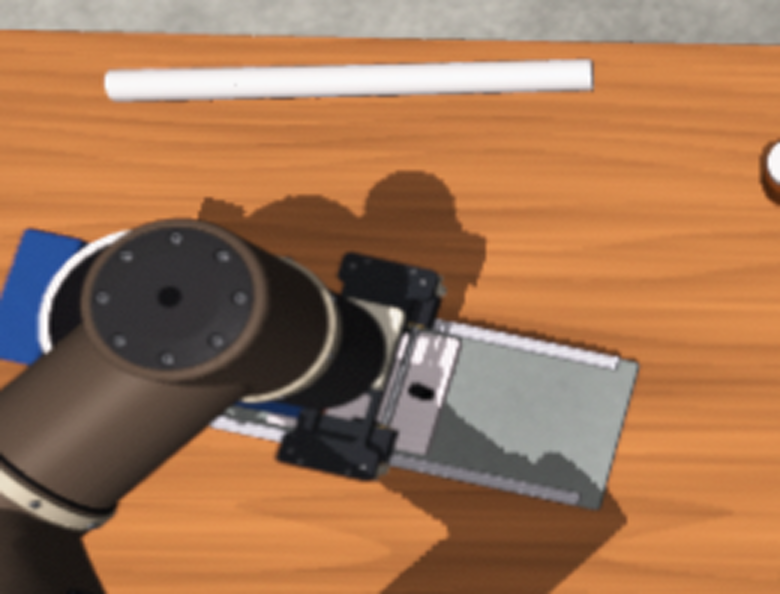

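```bash
python3 - <<'E'
from h import *
X,e=tri((190,94),(96.7,190));print('vert top',X,e)
# bottom of black cylinder (tool flange) side approx (475,340)
print('flange', tri((40+478/3,80+345/2.7),(40+390/3,80+330/2.7)))
for z in (.35,.4,.45,.5,.55,.6): print(z,onz('side',(156.7,179.3),z))
print(r.get_state()['joint_torque'])
E
```

```text
vert top [0.52169638 0.26714554 0.62021507] [np.float64(0.08201780434683585), np.float64(0.082017804346918)]
flange (array([0.55421717, 0.24136569, 0.31370925]), [np.float64(8.96257704259024), np.float64(8.962577042590206)])
0.35 [0.69760006 0.28674475 0.35      ]
0.4 [0.61212236 0.32532278 0.4       ]
0.45 [0.52664465 0.3639008  0.45      ]
0.5 [0.44116695 0.40247882 0.5       ]
0.55 [0.35568925 0.44105684 0.55      ]
0.6 [0.27021155 0.47963487 0.6       ]
[ 3.12772309e-01 -4.62825143e+01  2.74161673e+01  6.52651817e+00
 -3.90230154e-02  9.63973958e-03]
```

```bash
cat > kin.py <<'E'
from h import *
A2,A3,Hh,D,L=.583,.47,.21,.191,.39
SG=1
lim=np.array([[-176.03,176.03],[-82.01,121.73],[-58.28,71.71],[-173.87,95.51],[-174.79,-.11],[-173.66,173.66]])
def fk(q):
    q=np.radians(q); e=Ro.from_euler
    R1=e('z',q[0]).as_matrix(); ph=q[1]-q[2]
    el=R1@[A2*np.sin(q[1]),0,Hh+A2*np.cos(q[1])]
    Rf=R1@e('y',ph).as_matrix(); W=el+Rf@[A3,0,0]
    Rw=Rf@e('x',SG*q[3]).as_matrix()@e('y',-q[4]).as_matrix()
    C=W+Rw@[0,-D,0]; tcp=C+Rw@[L,0,0]
    # tool: y=Rw X ; at q6: down, yaw=90+j1+j6
    M=np.array([[0,1,0],[0,0,-1],[-1,0,0]],float).T  # columns placeholder
    ty=Rw[:,0]
    # jaw dir: with tool down, jaw=Rz(yaw)(0,1,0), yaw=90+j1+j6 -> at j6=0 jaw = -along
    # tool down: Rw Z = along dir (Ry(90): Z->X)
    c,s=np.cos(q[5]),np.sin(q[5])
    # rotation about z-up by j6 of -along: -(c*along + s*lat)
    tz=-(c*Rw[:,2]+s*Rw[:,1]); tx=np.cross(ty,tz)
    return tcp,np.c_[tx,ty,tz],el,W,C
def ik(p,R,q0):
    def f(q):
        t,Rt,*_=fk(q); return np.r_[(t-p)*10,(Rt-R).ravel()]
    best=None
    for q00 in [q0]+[np.array(q0)+np.array([0,0,0,d,0,0]) for d in(-40,40)]:
        s=least_squares(f,np.clip(q00,lim[:,0]+.1,lim[:,1]-.1),bounds=(lim[:,0],lim[:,1]),x_scale=30)
        if best is None or s.cost<best.cost-1e-9: best=s
    return best.x,best.cost
def Rd(yaw): return Ro.from_euler('xyz',[-90,0,yaw],degrees=True).as_matrix()
E
cat > t.py <<'E'
from kin import *
for q in([-47.034,20.59,.632,-.019,-70.135,-16.508],r.get_state()['joints']):
    t,R,*_=fk(q);print(t.round(4),Ro.from_matrix(R).as_euler('xyz',degrees=True).round(2))
Q=r.get_state()['joints']
f=np.load('fit.npy');py=np.degrees(f[2]);X=np.array([np.cos(f[2]),np.sin(f[2]),0]);Y=np.array([-X[1],X[0],0]);O=np.array([.547,.375,0])
def show(n,p,R,q0):
    q,c=ik(p,R,q0);_,_,el,W,C=fk(q)
    loc=lambda P:np.round([(P-O)@X,(P-O)@Y,P[2]],3)
    print(n,np.round(p,3),q.round(0),'c%.1e'%c,'W',loc(W),'C',loc(C),'el',loc(el));return q
g=.0188
for th in(0,.25,.45):
  for d in(0,.16):
    R=Ro.from_rotvec(-Y*th).as_matrix()@Rd(py)
    p=O-X*(.11+d)+[0,0,.072]+R[:,1]*g
    show(('post',th,d),p,R,Q)
for ph in(-.4,0,.4):
    R=Ro.from_rotvec(X*ph).as_matrix()@Rd(py+90)
    p=O-X*.16+[0,0,.068]+R[:,1]*g
    show(('lugA',ph),p,R,Q+[0,0,0,0,0,90])
for ph in(0,.25):
    R=Ro.from_rotvec(-Y*ph).as_matrix()@Rd(py)
    p=O-X*.16+[0,0,.068]+R[:,1]*g
    show(('lugB',ph),p,R,Q)
E
python3 t.py
```

```text
[ 0.3006 -0.6031  0.2054] [-8.992e+01  4.000e-02  2.646e+01]
[0.5219 0.2657 0.1656] [-9.004e+01 -5.000e-02  7.681e+01]
('post', 0, 0) [0.522 0.268 0.053] [ 46.  21. -21.   0. -48. -59.] c4.1e-30 W [-0.012  0.164  0.443] C [-0.11  -0.     0.443] el [-0.313  0.344  0.756]
('post', 0, 0.16) [0.486 0.112 0.053] [ 35.  13. -32.   0. -45. -49.] c4.1e-24 W [-0.143  0.143  0.443] C [-0.27  -0.     0.443] el [-0.39   0.362  0.778]
('post', 0.25, 0) [0.523 0.272 0.054] [ 40.  17. -23.  14. -39. -43.] c1.5e-30 W [-0.067  0.131  0.466] C [-0.202  0.     0.432] el [-0.355  0.347  0.768]
('post', 0.25, 0.16) [0.487 0.116 0.054] [ 26.  11. -30.  17. -41. -27.] c5.5e-30 W [-0.197  0.086  0.474] C [-0.362  0.     0.432] el [-0.419  0.362  0.782]
('post', 0.45, 0) [0.524 0.276 0.055] [ 32.  16. -22.  30. -37. -23.] c2.1e-28 W [-0.113  0.075  0.483] C [-0.271  0.     0.406] el [-0.376  0.337  0.771]
('post', 0.45, 0.16) [0.488 0.12  0.055] [ 15.  12. -26.  34. -44.  -5.] c1.4e-18 W [-0.26   0.017  0.489] C [-0.431  0.     0.406] el [-0.433  0.342  0.781]
('lugA', -0.4) [0.518 0.217 0.051] [ 44.  10. -58. -67. -21. -30.] c3.2e-29 W [-0.256  0.296  0.346] C [-0.16   0.145  0.41 ] el [-0.4    0.39   0.783]
('lugA', 0) [0.511 0.219 0.049] [ 43.  18. -25.   0. -46.  34.] c2.8e-23 W [-0.054  0.159  0.439] C [-0.16  -0.     0.439] el [-0.337  0.347  0.764]
('lugA', 0.4) [0.504 0.221 0.051] [ 32.  30.  -4.  17. -74.  52.] c1.2e-17 W [-0.009 -0.037  0.455] C [-0.16  -0.145  0.41 ] el [-0.284  0.241  0.715]
('lugB', 0) [0.511 0.219 0.049] [ 43.  18. -25.   0. -46. -56.] c2.1e-23 W [-0.054  0.159  0.439] C [-0.16  -0.     0.439] el [-0.337  0.347  0.764]
('lugB', 0.25) [0.512 0.224 0.05 ] [ 36.  15. -26.  15. -39. -38.] c6.5e-23 W [-0.107  0.119  0.465] C [-0.252 -0.     0.428] el [-0.375  0.35   0.773]
```

```bash
cat >> t.py <<'E'
print('final')
cy,ti=f[7],f[8]
for cp,tt in((f[5:7],ti),):
    Rc=Ro.from_euler('z',cy).as_matrix(); lz=Rc@[-np.sin(tt),0,np.cos(tt)]; ly=Rc@[0,1,0]
    lens=np.array([*cp,.1])+.045*lz; foc=lens+.1*lz
    print('lens',lens,'lz',lz,'focus',foc)
    for sgn,nm in((1,'A jaw=-x'),(-1,'A jaw +x')):
        ty=-lz; lx=np.cross(ly,lz); tz=sgn*-lx; tx=np.cross(ty,tz); R=np.c_[tx,ty,tz]
        p=foc+lz*(.068-.035)+ty*g
        show(nm,p,R,[0,20,0,0,-60,15 if sgn>0 else -160])
        print(Ro.from_matrix(R).as_euler('xyz',degrees=True))
E
python3 t.py|sed -n '/final/,$p'
```

```text
final
lens [ 0.60034127 -0.22354817  0.14199078] lz [-0.35728765  0.04021078  0.93312841] focus [ 0.56461251 -0.21952709  0.23530362]
A jaw=-x [ 0.56  -0.219  0.249] [ -2.  -1. -24.  -2. -45.  -6.] c2.0e-22 W [-0.405  0.034  0.605] C [-0.592 -0.007  0.612] el [-0.49   0.456  0.793]
[-111.07214986    0.           83.57869178]
A jaw +x [ 0.56  -0.219  0.249] [  -6.    0.  -20.    6.  -48. -174.] c8.6e-03 W [-0.437  0.006  0.629] C [-0.626 -0.009  0.61 ] el [-0.488  0.444  0.793]
[-68.92785014   0.         -96.42130822]
```

```bash
python3 - <<'E'
from h import *
print(tri((208.8,299.5),(180.2,224.6)))
st=r.get_state()['tcp_pos']
# fingertips check: side finger bottom
print(proj('side',[[.522,.268,.089],[.522,.268,.041]]),proj('top',[[.522,.268,.089],[.522,.268,.041]]))
print(st,proj('side',st))
E
```

```text
(array([0.51904534, 0.26926399, 0.06115364]), [np.float64(0.25871007235288696), np.float64(0.25871007235277765)])
[[207.85529417 290.67770073]
 [209.2835183  304.44657901]] [[178.30318561 222.61714849]
 [182.23157234 224.19065098]]
[0.52160439 0.2642602  0.16639754] [[206.80567815 266.74471242]]
```

Emit:
{"method": "drive_tool", "body": {
  "deltas": [
    [0,0.1,0,0.055,-0.013,0],
    [0,0.2,0,0.11,-0.025,0],
    [0,0.4,-0.5,0.165,-0.038,0],
    [0,0.5,-1,0.22,-0.051,0],
    [0,0.6,-1.5,0.275,-0.063,0],
    [0,0.8,-2,0.33,-0.076,0],
    [0,1,-3,0.385,-0.089,0],
    [0,1,-4,0.438,-0.101,0]
  ]
}}

```text
time_s: 5.17
tcp_pos: [0.522, 0.275, 0.1271]
eef_rot: [-90.1, -26.0, 76.9]
contact_force: [0.5, -1.0, -0.5]
gripper_width: 0.0879
```

```bash
python3 - <<'E'
from kin import *
s=r.get_state();print(s['joints'].round(1),s['tcp_pos'],fk(s['joints'])[0])
a=np.hstack([imaging.capture(n)[120:350,80:320] for n in('side','top')])
cv2.imwrite('pics/b.png',cv2.resize(a[:,:,::-1],(800,383),interpolation=2))
print(proj('side',s['tcp_pos']),proj('top',s['tcp_pos']))
E
```

```text
[ 32.7   9.9 -20.3 -26.2 -43.6 -29.3] [0.52203186 0.2750355  0.12707049] [0.72219083 0.11935215 0.27092188]
[[204.36638582 280.43491153]] [[172.4106284  221.22128487]]
```

View pics/b.png

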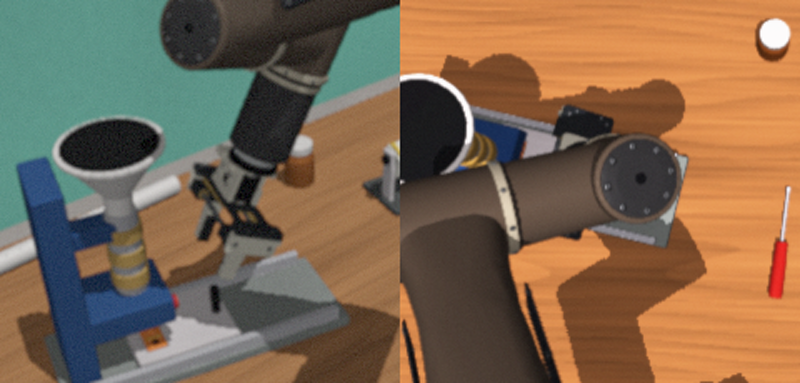

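The tool is leaning away from the press and the wrist is well clear of the hopper. I'll descend and grip the post.

Emit:
{"method": "drive_tool", "body": {
  "deltas": [
    [0,0,-1,0,0,0],
    [0,0,-2,0,0,0],
    [0,0,-3,0,0,0],
    [0,0,-4,0,0,0],
    [0,0,-5,0,0,0],
    [0,0,-6,0,0,0],
    [0,0,-6.8,0,0,0],
    [0,0,-7.1,0,0,0]
  ]
}}

```text
time_s: 5.93
tcp_pos: [0.5209, 0.2755, 0.0525]
eef_rot: [-89.8, -25.7, 76.8]
contact_force: [0.2, -0.7, -0.3]
gripper_width: 0.0877
```

Emit:
{"method": "drive_tool", "body": {
  "deltas": [
    [0,0,0,0,0,0],
    [0,0,0,0,0,0],
    [0,0,0,0,0,0],
    [0,0,0,0,0,0],
    [0,0,0,0,0,0],
    [0,0,0,0,0,0],
    [0,0,0,0,0,0],
    [0,0,0,0,0,0]
  ],
  "claw": 0,
  "squeeze": 25
}}

```text
time_s: 6.6
tcp_pos: [0.5218, 0.2758, 0.0548]
eef_rot: [-89.9, -25.8, 76.9]
contact_force: [-0.1, 0.1, -0.2]
gripper_width: 0.0398
```

Emit:
{"method": "drive_tool", "body": {
  "deltas": [
    [0,0,0,0,0,0],
    [0,0,0,0,0,0],
    [0,0,0,0,0,0],
    [0,0,0,0,0,0],
    [0,0,0,0,0,0],
    [0,0,0,0,0,0],
    [0,0,0,0,0,0],
    [0,0,0,0,0,0]
  ]
}}

```text
time_s: 7.27
tcp_pos: [0.5204, 0.276, 0.0544]
eef_rot: [-89.8, -25.7, 76.8]
contact_force: [-4.5, 2.1, 3.3]
gripper_width: 0.0146
```

Emit:
{"method": "drive_tool", "body": {
  "deltas": [
    [-0.11,-0.5,0,0,0,0],
    [-0.34,-1.5,0,0,0,0],
    [-0.57,-2.5,0,0,0,0],
    [-0.81,-3.5,0,0,0,0],
    [-1.04,-4.5,0,0,0,0],
    [-1.27,-5.5,0,0,0,0],
    [-1.5,-6.5,0,0,0,0],
    [-1.73,-7.5,0,0,0,0]
  ]
}}

```text
time_s: 7.93
tcp_pos: [0.5037, 0.2, 0.0544]
eef_rot: [-89.9, -25.8, 76.8]
contact_force: [-3.4, 3.8, -0.5]
gripper_width: 0.0144
```

Emit:
{"method": "drive_tool", "body": {
  "deltas": [
    [-0.23,-1,0,0,0,0],
    [-0.46,-2,0,0,0,0],
    [-0.69,-3,0,0,0,0],
    [-0.92,-4,0,0,0,0],
    [-1.15,-5,0,0,0,0],
    [-1.38,-6,0,0,0,0],
    [-1.57,-6.8,0,0,0,0],
    [-1.75,-7.6,0,0,0,0]
  ]
}}

```text
time_s: 8.6
tcp_pos: [0.4869, 0.1236, 0.0545]
eef_rot: [-90.0, -25.7, 76.8]
contact_force: [-0.1, 3.0, -3.5]
gripper_width: 0.0143
```

Emit:
{"method": "drive_tool", "body": {
  "deltas": [
    [-0.03,-0.15,0,0,0,0],
    [-0.07,-0.3,0,0,0,0],
    [-0.1,-0.45,0,0,0,0],
    [-0.14,-0.6,0,0,0,0],
    [-0.14,-0.6,0,0,0,0],
    [-0.14,-0.6,0,0,0,0],
    [-0.14,-0.6,0,0,0,0],
    [-0.14,-0.6,0,0,0,0]
  ]
}}

```text
time_s: 9.27
tcp_pos: [0.486, 0.1196, 0.0545]
eef_rot: [-90.0, -25.8, 76.9]
contact_force: [2.0, 5.6, -6.6]
gripper_width: 0.0146
```

```bash
python3 - <<'E'
from h import *
a=np.hstack([imaging.capture(n)[150:350,80:320] for n in('side','top')])
cv2.imwrite('pics/c.png',cv2.resize(a[:,:,::-1],(800,333),interpolation=2))
E
```

```text
(no output)
```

View pics/c.png

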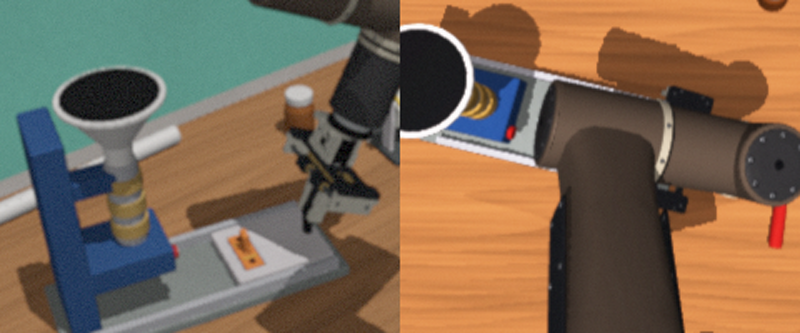

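Emit:
{"method": "drive_tool", "body": {
  "deltas": [
    [-0.03,-0.1,0,0,0,0],
    [-0.05,-0.2,0,0,0,0],
    [-0.07,-0.3,0,0,0,0],
    [-0.09,-0.4,0,0,0,0],
    [-0.1,-0.4,0,0,0,0],
    [-0.1,-0.4,0,0,0,0],
    [-0.1,-0.4,0,0,0,0],
    [-0.1,-0.4,0,0,0,0]
  ]
}}

```text
time_s: 10.03
tcp_pos: [0.4859, 0.1189, 0.0546]
eef_rot: [-89.9, -26.0, 76.8]
contact_force: [7.3, 24.1, -17.2]
gripper_width: 0.0142
```

Emit:
{"method": "drive_tool", "body": {
  "deltas": [
    [0.09,0.4,0,0,0,0],
    [0.09,0.4,0,0,0,0],
    [0.09,0.4,0,0,0,0],
    [0.09,0.4,0,0,0,0],
    [0.09,0.4,0,0,0,0],
    [0.09,0.4,0,0,0,0],
    [0.09,0.4,0,0,0,0],
    [0.09,0.4,0,0,0,0]
  ],
  "claw": 0.6
}}

```text
time_s: 10.7
tcp_pos: [0.4855, 0.1185, 0.0546]
eef_rot: [-89.9, -25.8, 76.9]
contact_force: [-0.7, -0.1, -0.1]
gripper_width: 0.0521
```

Emit:
{"method": "drive_tool", "body": {
  "deltas": [
    [0,0,1,0,0,0],
    [0,0,2.5,0,0,0],
    [0,0,4.5,0,0,0],
    [0,0,6.5,0,0,0],
    [0,0,8.5,0,0,0],
    [0,0,10,0,0,0],
    [0,0,11.5,0,0,0],
    [0,0,13,0,0,0]
  ]
}}

```text
time_s: 11.37
tcp_pos: [0.4853, 0.1185, 0.1864]
eef_rot: [-90.0, -25.8, 76.9]
contact_force: [-0.5, 0.8, -0.5]
gripper_width: 0.0526
```

```bash
sed -i 's/^SG=1/SG=-1/' kin.py; python3 - <<'E'
from kin import *
s=r.get_state();print(s['joints'].round(1),s['tcp_pos'],s['eef_rot'],s['contact_force'],fk(s['joints'])[0])
for n in('side','top'):
    im=np.mean([imaging.capture(n).astype(float) for _ in range(2)],0).astype(np.uint8)
    zoom(im,(150,210,300,330) if n=='side' else (110,170,260,290),5,f'pics/{n}_d.png')
    for l in('lug_top','plate','tray_pocket','tray_handle'): print(n,l,imaging.landmark_of(n,l)[:2])
E
```

```text
[ 16.    1.7 -20.4 -26.7 -57.7 -16.7] [0.48534608 0.11852002 0.18637643] [-90.001078   -25.76302957  76.88101379] [-0.48223037  0.80181419 -0.49868409] [0.48955856 0.11689966 0.18505069]
side lug_top [{'position': [227.0, 289.9], 'score': 0.82}]
side plate [{'position': [227.3, 300.8], 'score': 0.82}]
side tray_pocket [{'position': [327.1, 236.8], 'score': 0.71}, {'position': [229.1, 298.8], 'score': 0.69}]
side tray_handle [{'position': [265.2, 279.5], 'score': 0.7}, {'position': [324.2, 198.9], 'score': 0.66}]
top lug_top [{'position': [195.1, 226.5], 'score': 0.42}]
top plate [{'position': [196.0, 225.4], 'score': 0.46}]
top tray_pocket [{'position': [408.4, 199.9], 'score': 0.71}, {'position': [200.2, 234.0], 'score': 0.64}]
top tray_handle [{'position': [198.9, 232.3], 'score': 0.24}]
```

View pics/side_d.png

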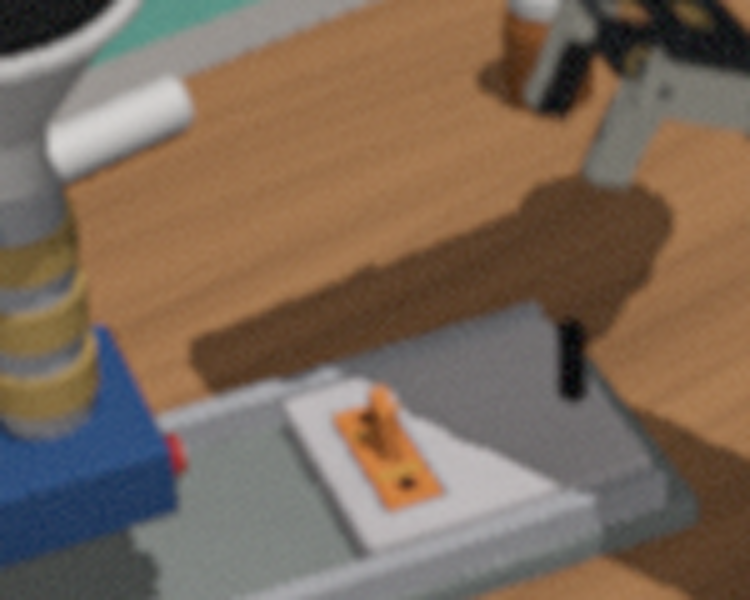

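View pics/top_d.png

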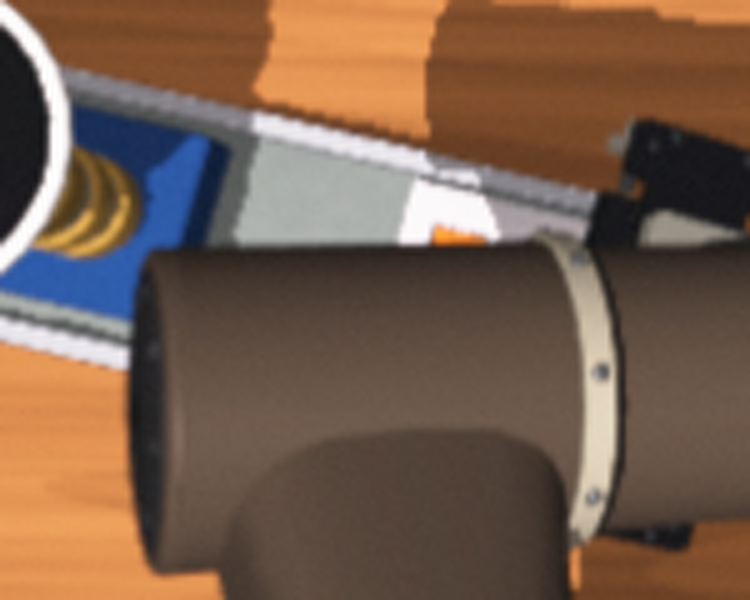

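Emit:
{"method": "drive_tool", "body": {
  "deltas": [
    [0.3,1.2,0,-0.055,0.013,0],
    [0.6,2.5,0,-0.11,0.025,0],
    [0.9,3.7,-0.5,-0.165,0.038,0],
    [1.2,5,-1,-0.22,0.051,0],
    [1.5,6.2,-1.5,-0.275,0.063,0],
    [1.8,7.5,-2,-0.33,0.076,0],
    [2.1,8.7,-2.5,-0.385,0.089,0],
    [2.4,9.9,-3,-0.438,0.101,0]
  ]
}}

```text
time_s: 12.63
tcp_pos: [0.5095, 0.2186, 0.1544]
eef_rot: [-90.0, 0.2, 76.9]
contact_force: [0.9, 0.6, -0.5]
gripper_width: 0.0525
```

Emit:
{"method": "drive_tool", "body": {
  "deltas": [
    [0,0,0,0,0,0.1],
    [0,0,0,0,0,0.2],
    [0,0,0,0,0,0.3],
    [0,0,0,0,0,0.4],
    [0,0,0,0,0,0.5],
    [0,0,0,0,0,0.6],
    [0,0,0,0,0,0.7],
    [0,0,0,0,0,0.785]
  ]
}}

```text
time_s: 13.3
tcp_pos: [0.5094, 0.2177, 0.1542]
eef_rot: [-90.0, 0.0, 122.2]
contact_force: [0.7, -0.2, -0.2]
gripper_width: 0.0526
```

Emit:
{"method": "drive_tool", "body": {
  "deltas": [
    [0,0,0,0,0,0.1],
    [0,0,0,0,0,0.2],
    [0,0,0,0,0,0.3],
    [0,0,0,0,0,0.4],
    [0,0,0,0,0,0.5],
    [0,0,0,0,0,0.6],
    [0,0,0,0,0,0.7],
    [0,0,0,0,0,0.785]
  ]
}}

```text
time_s: 13.97
tcp_pos: [0.5094, 0.2177, 0.1542]
eef_rot: [-90.0, -0.0, 167.1]
contact_force: [-0.0, 0.4, -0.2]
gripper_width: 0.0525
```

```bash
python3 - <<'E'
from kin import *
s=r.get_state();print(s['joints'].round(1),s['tcp_pos'],s['eef_rot'],s['contact_force'])
L=np.array([.509,.218,.079])
print('lug pred',proj('side',L),proj('top',L),'tcp',proj('side',s['tcp_pos']),proj('top',s['tcp_pos']))
for n in('side','top'):
    im=np.mean([imaging.capture(n).astype(float) for _ in range(2)],0).astype(np.uint8)
    zoom(im,(150,210,300,330) if n=='side' else (110,170,260,290),5,f'pics/{n}_e.png')
    for l in('lug_top','plate'): print(n,l,imaging.landmark_of(n,l)[:2])
E
```

```text
[ 43.4  11.5 -18.9  -0.  -59.6  33.7] [0.50937277 0.21765308 0.15421676] [-8.99712925e+01 -2.17662196e-02  1.67122841e+02] [-0.04605628  0.40499517 -0.20756077]
lug pred [[226.77562953 288.35619187]] [[196.25670012 227.73074107]] tcp [[225.12144139 265.75501989]] [[190.81538777 225.2206356 ]]
side lug_top [{'position': [225.0, 289.5], 'score': 0.69}]
side plate [{'position': [225.0, 300.1], 'score': 0.68}, {'position': [226.8, 290.0], 'score': 0.22}]
top lug_top []
top plate []
```

View pics/side_e.png

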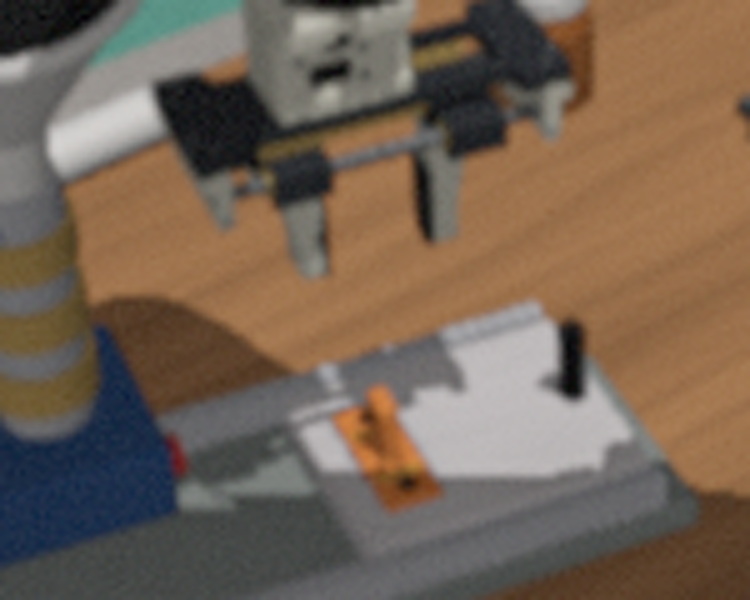

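View pics/top_e.png

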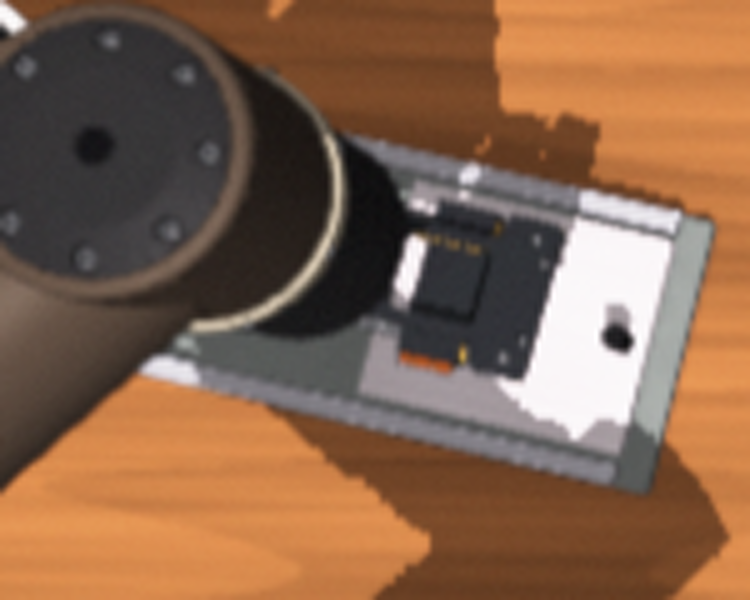

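Lug top is at about (226,288) in the side view against a predicted (226.8,288.4), so it lies between the fingers. I'll descend and grip.

Emit:
{"method": "drive_tool", "body": {
  "deltas": [
    [0,0,-1.5,0,0,0],
    [0,0,-3.5,0,0,0],
    [0,0,-5.5,0,0,0],
    [0,0,-7,0,0,0],
    [0,0,-8.5,0,0,0],
    [0,0,-9.5,0,0,0],
    [0,0,-10.2,0,0,0],
    [0,0,-10.5,0,0,0]
  ]
}}

```text
time_s: 15.03
tcp_pos: [0.5091, 0.2174, 0.0487]
eef_rot: [-89.9, -0.0, 166.8]
contact_force: [-0.8, 0.2, -0.4]
gripper_width: 0.0523
```

Emit:
{"method": "drive_tool", "body": {
  "deltas": [
    [0,0,0,0,0,0],
    [0,0,0,0,0,0],
    [0,0,0,0,0,0],
    [0,0,0,0,0,0],
    [0,0,0,0,0,0],
    [0,0,0,0,0,0],
    [0,0,0,0,0,0],
    [0,0,0,0,0,0]
  ],
  "claw": 0,
  "squeeze": 25
}}

```text
time_s: 15.7
tcp_pos: [0.5095, 0.2178, 0.0497]
eef_rot: [-90.0, 0.0, 166.8]
contact_force: [-0.4, -0.6, -0.2]
gripper_width: 0.0095
```

```bash
python3 - <<'E'
from h import *
s=r.get_state();print(s['tcp_pos'],s['eef_rot'],s['contact_force'],s['gripper_width'])
im=imaging.capture('side');zoom(im,(150,210,300,330),5,f'pics/side_f.png')
E
```

```text
[0.50945298 0.21775409 0.04968133] [-9.00096107e+01  6.12516378e-03  1.66834932e+02] [-0.40917697 -0.55125767 -0.22723998] 0.009545698608527308
```

View pics/side_f.png

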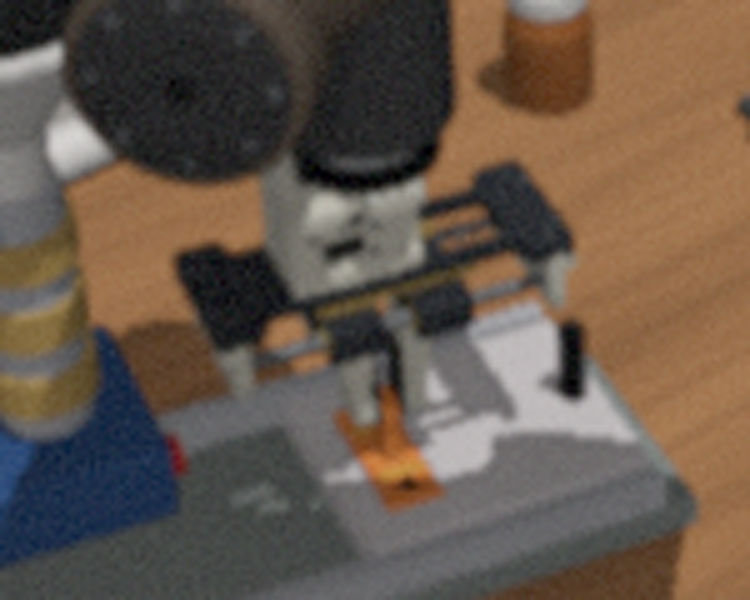

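Emit:
{"method": "drive_tool", "body": {
  "deltas": [
    [0,0,0,0,0,0],
    [0,0,0,0,0,0],
    [0,0,0,0,0,0],
    [0,0,0.5,0,0,0],
    [0,0,1.2,0,0,0],
    [0,0,2,0,0,0],
    [0,0,3,0,0,0],
    [0,0,4,0,0,0]
  ]
}}

```text
time_s: 16.42
tcp_pos: [0.5096, 0.2177, 0.0908]
eef_rot: [-90.0, 0.0, 166.8]
contact_force: [-0.2, -0.2, 0.3]
gripper_width: 0.0092
```

```bash
python3 - <<'E'
from h import *
s=r.get_state();print(s['tcp_pos'],s['eef_rot'],s['contact_force'],s['gripper_width'])
im=imaging.capture('side');zoom(im,(150,190,300,310),5,f'pics/side_g.png')
E
```

```text
[0.50955725 0.21773613 0.09084476] [-9.00155744e+01  1.79643204e-02  1.66836889e+02] [-0.24760715 -0.15914835  0.25002928] 0.009201259033923654
```

View pics/side_g.png

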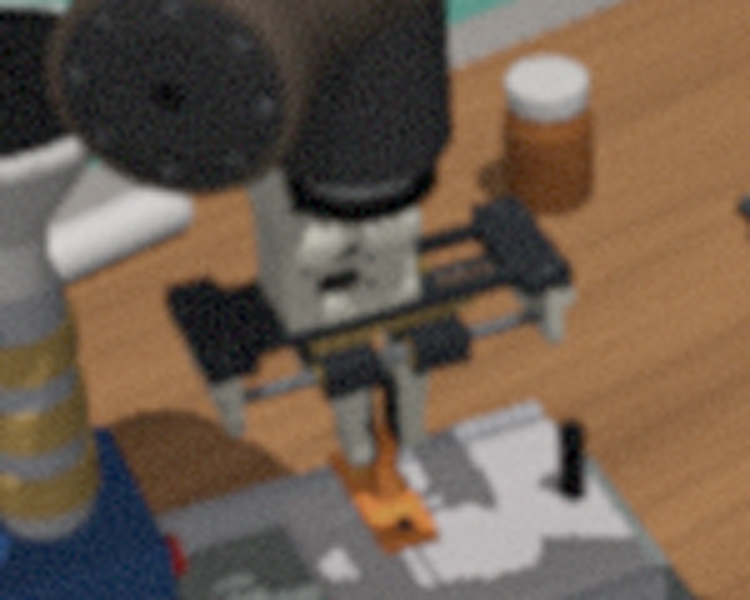

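Emit:
{"method": "drive_tool", "body": {
  "deltas": [
    [0,0,2,0,0,0],
    [0,0,4,0,0,0],
    [0,0,6,0,0,0],
    [0,0,8,0,0,0],
    [0,0,10,0,0,0],
    [0,0,12,0,0,0],
    [0,0,14,0,0,0],
    [0,0,16,0,0,0]
  ]
}}

```text
time_s: 17.13
tcp_pos: [0.5092, 0.2176, 0.2513]
eef_rot: [-90.0, 0.0, 166.8]
contact_force: [0.9, -0.9, -0.2]
gripper_width: 0.0098
```

```bash
python3 - <<'E'
from h import *
s=r.get_state();print(s['tcp_pos'],s['eef_rot'],s['contact_force'],s['gripper_width'])
im=imaging.capture('side');zoom(im,(150,150,300,270),5,f'pics/side_h.png')
for n,(x,y) in(('side',(296,192)),('top',(322,168))):
    a=np.load(f'a_{n}.npy'); c=cv2.resize(a[y:y+56,x:x+56,::-1],None,fx=10,fy=10,interpolation=cv2.INTER_CUBIC).clip(0,255).astype(np.uint8)
    for k in range(0,56,10):
        cv2.putText(c,str(x+k),(k*10,8),0,.3,(0,255,0));cv2.putText(c,str(y+k),(0,k*10+5),0,.3,(0,255,0))
    cv2.imwrite(f'pics/cz_{n}.png',c)
E
```

```text
[0.50924705 0.21755189 0.25125823] [-9.00414143e+01  2.40821682e-02  1.66832848e+02] [ 0.89589718 -0.8965938  -0.20149701] 0.009766918931530214
```

View pics/side_h.png

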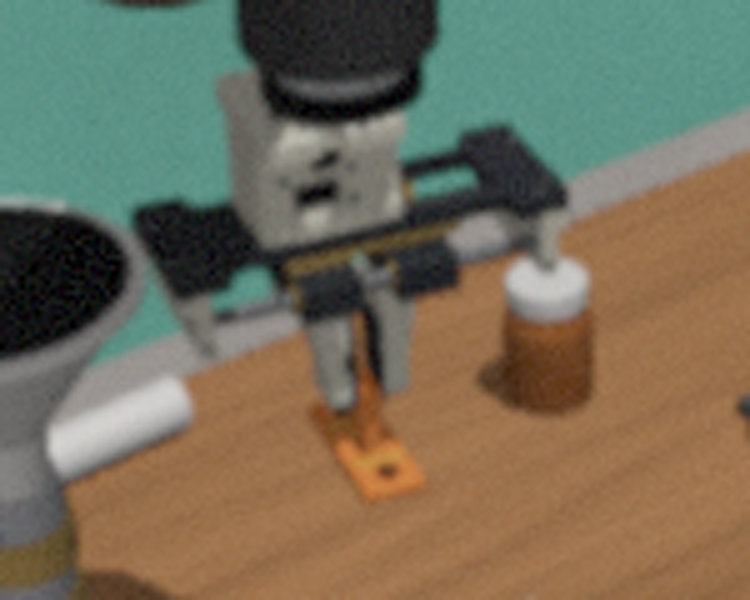

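View pics/cz_side.png

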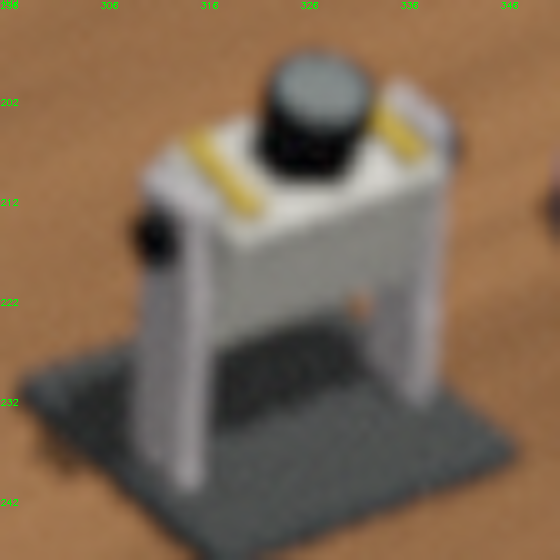

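View pics/cz_top.png

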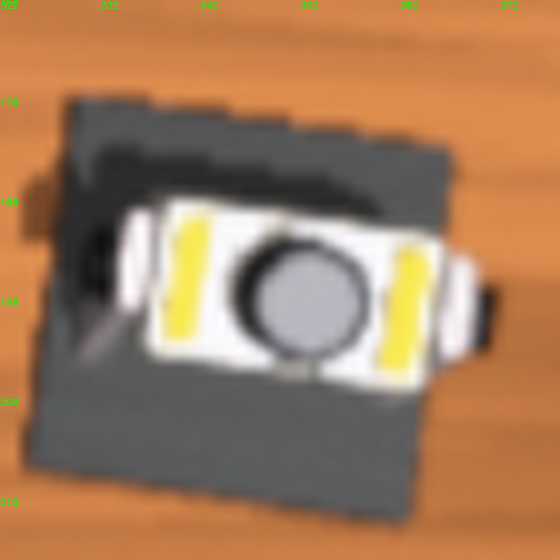

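```bash
cat > fitc.py <<'E'
from h import *
S=lambda x,y:(296+x/10-.45,192+y/10-.45)
T=lambda x,y:(322+x/10-.45,168+y/10-.45)
def model(p):
    cx,cy,yaw,ti,ht=p[:5]
    Rc=Ro.from_euler('z',yaw).as_matrix();V=lambda *P:Rc@np.array(P)+[cx,cy,0]
    Rh=Rc@Ro.from_euler('y',-ti).as_matrix();H=lambda *P:Rh@np.array(P)+[cx,cy,.1]
    o=[('side',S(322,87),H(0,0,.045),1),('top',T(312,300),H(0,0,.045),1),
     ('top',T(165,197),H(.022,.04,ht),1),('top',T(443,240),H(.022,-.04,ht),1),('top',T(428,390),H(-.022,-.04,ht),1),('top',T(148,355),H(-.022,.04,ht),1),
     ('side',S(240,247),H(-.022,.04,ht),1),('side',S(440,178),H(-.022,-.04,ht),1),
     ('side',S(185,132),H(.022,.04,ht),.5),
     ('top',T(68,97),V(.06,.06,.012),1),('top',T(452,150),V(.06,-.06,.012),1),('top',T(405,525),V(-.06,-.06,.012),1),('top',T(28,468),V(-.06,.06,.012),1),
     ('side',S(20,382),V(.06,.06,.012),1),('side',S(518,450),V(-.06,-.06,.012),1)]
    a=np.linspace(0,2*np.pi,200)
    E=proj('side',np.array([H(.018*np.cos(t),.018*np.sin(t),.045) for t in a]))
    F=proj('top',np.array([H(.018*np.cos(t),.018*np.sin(t),.045) for t in a]))
    return o,E,F
def res(p,w):
    o,E,F=model(p);out=[]
    for n,uv,X,k in o: out.append(k*(proj(n,X)[0]+(p[5:7] if n=='side' else p[7:9])-uv))
    out=np.ravel(out)
    return np.r_[out,(np.ptp(E[:,1])-7.1)*1.,(np.ptp(E[:,0])-9.8)*1.,p[5:9]/w,(p[4]-.026)/.02]
for w in(.3,1.,2.):
    f=least_squares(res,[.613,-.225,-.11,.36,.028,0,0,0,0],args=(w,),loss='soft_l1',x_scale=[.01,.01,.05,.05,.01,1,1,1,1])
    print(w,f.x.round(4),f.cost)
o,E,F=model(f.x)
for (n,uv,X,k),e in zip(o,f.fun[:2*len(o)].reshape(-1,2)):print(n,np.round(uv,1),e.round(1))
print(f.fun[2*len(o):], np.ptp(F,0))
J=f.jac;c=np.linalg.inv(J.T@J);print('sd',np.sqrt(np.diag(c))[:5]*.6)
np.save('cam.npy',f.x)
for t in(.2,.3,.4,.5):
    q=f.x.copy();q[3]=t
    g=least_squares(lambda z:res(np.r_[z[:3],t,z[3:]],2.),np.delete(q,3),loss='soft_l1',x_scale=[.01,.01,.05,.01,1,1,1,1]);print(t,g.cost,g.x.round(3))
E
python3 fitc.py
```

```text
0.3 [ 0.6107 -0.2244 -0.1162  0.4259  0.0189 -0.0424  0.2083  0.0767 -0.0516] 10.474370302360276
1.0 [ 0.611  -0.2242 -0.1175  0.4417  0.0216 -0.1726  0.7847  0.2146 -0.2023] 9.624614633306471
2.0 [ 0.6108 -0.2246 -0.1177  0.4456  0.0223 -0.3536  0.9777  0.1077 -0.3127] 9.331466892217778
side [327.8 200.2] [0.4 1.8]
top [352.8 197.6] [-0.7  1.1]
top [338.  187.2] [ 0.3 -0.2]
top [365.8 191.6] [ 0.9 -0.7]
top [364.4 206.6] [-0.5 -0.9]
top [336.4 203. ] [-0.5 -1.2]
side [319.6 216.2] [-0.4 -0.8]
side [339.6 209.4] [ 0.2 -1.2]
side [314.  204.8] [-1.1 -0.1]
top [328.4 177.2] [0.1 0.3]
top [366.8 182.6] [0.1 0.1]
top [362. 220.] [0.7 0.7]
top [324.4 214.4] [-0.5  1.1]
side [297.6 229.8] [-0.6  0.4]
side [347.4 236.6] [1.2 0. ]
[ 2.35977355  1.31283415 -0.17682185  0.48883167  0.05387221 -0.15634595
 -0.18254648] [13.12061016 12.45068086]
sd [0.00327004 0.00297598 0.01038262 0.04168816 0.00283357]
0.2 13.366271227831758 [ 0.604 -0.225 -0.116  0.011 -0.76   0.336  0.103 -0.839]
0.3 10.727742312633367 [ 0.607 -0.225 -0.115  0.015 -0.612  0.482  0.109 -0.749]
0.4 9.47834988825409 [ 0.609 -0.225 -0.117  0.02  -0.426  0.814  0.115 -0.491]
0.5 9.589913813128875 [ 0.612 -0.225 -0.119  0.024 -0.261  1.132  0.075 -0.073]
```

```bash
cat > ov.py <<'E'
from h import *
def over(q,name):
    cx,cy,yaw,ti,ht=q[:5];out=[]
    for n,(x,y),d in(('side',(296,192),q[5:7]),('top',(322,168),q[7:9])):
        a=np.load(f'a_{n}.npy'); c=cv2.resize(a[y:y+56,x:x+56,::-1],None,fx=7,fy=7,interpolation=cv2.INTER_CUBIC).clip(0,255).astype(np.uint8)
        Rc=Ro.from_euler('z',yaw).as_matrix();Rh=Rc@Ro.from_euler('y',-ti).as_matrix()
        H=lambda P:np.array(P)@Rh.T+[cx,cy,.1]; V=lambda P:np.array(P)@Rc.T+[cx,cy,0]
        t=np.linspace(0,2*np.pi,40)
        off=np.array([x,y])-d
        b=lambda z,s=.06:[[s,s,z],[s,-s,z],[-s,-s,z],[-s,s,z]]
        draw(c,n,V(b(.012)),(0,255,0),True,7,off)
        draw(c,n,H([[.022,.04,ht],[.022,-.04,ht],[-.022,-.04,ht],[-.022,.04,ht]]),(255,0,255),True,7,off)
        for rr,z,col in((.018,.045,(0,0,255)),(.018,ht,(0,128,255))):
            draw(c,n,H(np.c_[rr*np.cos(t),rr*np.sin(t),0*t+z]),col,True,7,off)
        out.append(c)
    cv2.imwrite(name,np.hstack(out))
if __name__=="__main__":
    over([.611,-.2246,-.1177,.4456,.0223,-.35,.98,.11,-.31],'pics/o1.png')
    over([.609,-.225,-.116,.33,.02,-.5,.6,.11,-.6],'pics/o2.png')
E
python3 ov.py
```

```text
(no output)
```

View pics/o1.png

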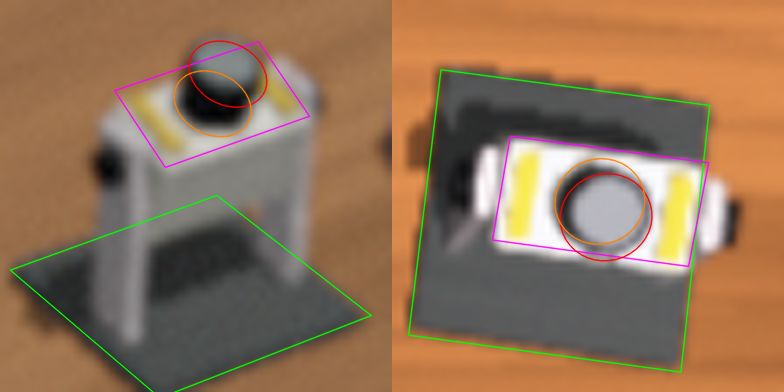

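View pics/o2.png

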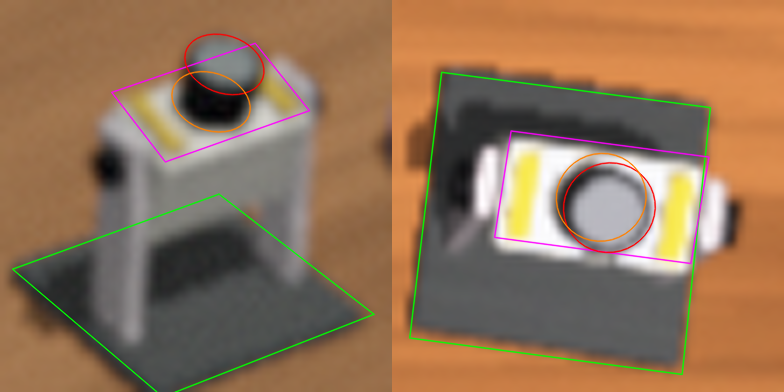

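```bash
cat > photo.py <<'E'
from h import *
import os,sys
if not os.path.exists('b_side.npy'):
    for n in('side','top'):
        np.save(f'b_{n}.npy',np.mean([imaging.capture(n).astype(float) for _ in range(8)],0))
B={n:np.load(f'b_{n}.npy') for n in('side','top')}
WIN={'side':(302,194,346,222),'top':(330,182,374,212)}
SS=6
t=np.linspace(0,2*np.pi,60)
from plant import imaging
def regions(n,p):
    cx,cy,yaw,ti,ht,rg,sy,sw=p[:8]; d=p[8:10] if n=='side' else p[10:12]
    l,tp,rr,b=WIN[n];w,h=rr-l,b-tp
    Rc=Ro.from_euler('z',yaw).as_matrix();Rh=Rc@Ro.from_euler('y',-ti).as_matrix()
    H=lambda P:np.array(P)@Rh.T+[cx,cy,.1]
    pix=lambda P:np.round((((proj(n,H(P))+d-[l,tp]+.5)*SS-.5)*16)).astype(np.int32)
    lab=np.zeros((h*SS,w*SS),np.uint8)
    fill=lambda P,v:cv2.fillConvexPoly(lab,cv2.convexHull(pix(P)),v,cv2.LINE_8,4)
    rect=lambda x0,x1,y0,y1,z:[[x0,y0,z],[x1,y0,z],[x1,y1,z],[x0,y1,z]]
    if n=='top':   # background split: +x side / -x side
        q=proj(n,H([[0,.2,0],[0,-.2,0]]))+d-[l,tp]; q=(q+.5)*SS
        cv2.fillPoly(lab,[np.round(np.array([q[0],q[1],[q[1][0],h*SS*3],[q[0][0],h*SS*3]])).astype(np.int32)],6)
    fill([[-.022,.04,ht],[-.022,-.04,ht],[-.022,-.04,ht-.035],[-.022,.04,ht-.035]],1)
    fill(rect(-.022,.022,-.04,.04,ht),2)
    for s in(1,-1): fill(rect(-.0165,.0165,s*sy-sw,s*sy+sw,ht+.001),3)
    c=np.c_[.018*np.cos(t),.018*np.sin(t),0*t]
    fill(np.r_[c+[0,0,ht],c+[0,0,.045]],4)
    fill(np.c_[rg*np.cos(t),rg*np.sin(t),0*t+.045],5)
    # validity mask: |y|<.039 in head
    m=np.zeros_like(lab); 
    mm=[[-.06,.038,ht],[.06,.038,ht],[.06,-.038,ht],[-.06,-.038,ht]] if n=='top' else [[-.022,.038,ht-.02],[-.022,.038,ht],[.022,.038,ht],[.022,.038,ht+.05],[.022,-.038,ht+.05],[.022,-.038,ht],[-.022,-.038,ht],[-.022,-.038,ht-.02]]
    cv2.fillPoly(m,[pix(mm)],255,cv2.LINE_8,4)
    return lab,m
def evalv(n,p,M=None,full=False):
    lab,m=regions(n,p);h,w=lab.shape
    cov=[]
    for v in range(7):
        c=(lab==v).astype(np.float32)
        if c.sum()==0: continue
        c=cv2.GaussianBlur(c,(0,0),SS*.75); cov.append(cv2.resize(c,(w//SS,h//SS),interpolation=cv2.INTER_AREA).ravel())
    A=np.array(cov).T; l,tp,rr,b=WIN[n]; Y=B[n][tp:b,l:rr].reshape(-1,3)
    wt=M.ravel()
    x=np.linalg.lstsq(A*wt[:,None],Y*wt[:,None],rcond=None)[0]
    R=(A@x-Y)*wt[:,None]
    if full: return (A@x).reshape(h//SS,w//SS,3),R
    return R.ravel()/12
def mask(n,p):
    lab,m=regions(n,p); return cv2.resize(m,(m.shape[1]//SS,m.shape[0]//SS),interpolation=cv2.INTER_AREA)/255.
import fitc_pts as fp
def cost(p,MS):
    R=[evalv(n,p,MS[n]) for n in MS]
    R=np.concatenate(R); R=np.sign(R)*np.minimum(abs(R),3)
    return (R**2).sum()*.15+fp.base(p)+(p[8:12]**2).sum()/1.5**2
if __name__=="__main__":
    from scipy.optimize import minimize
    sc=np.array([.004,.004,.02,.06,.004,.001,.002,.001,.7,.7,.7,.7])
    best=None
    for ti in(.3,.38,.46):
        p=np.array([.609,-.225,-.116,ti,.021,.0155,.031,.0035,-.3,.6,0,-.3])
        for it in range(3):
            MS={n:mask(n,p) for n in B}
            s=minimize(lambda z:cost(p+z*sc,MS),np.zeros(12),method='Powell',options=dict(maxiter=12,xtol=.01,ftol=1e-4))
            p=p+s.x*sc
        print(ti,p.round(4),s.fun)
        if best is None or s.fun<best[0]: best=(s.fun,p)
    np.save('photo.npy',best[1]);p=best[1];out=[]
    MS={n:mask(n,p) for n in B}
    for n in B:
        l,tp,rr,b=WIN[n];im,_=evalv(n,p,MS[n],True)
        out.append(np.vstack([B[n][tp:b,l:rr],im,MS[n][...,None]*B[n][tp:b,l:rr]]).clip(0,255)[:84])
    hh=min(o.shape[0] for o in out)
    cv2.imwrite('pics/ph.png',cv2.resize(np.hstack([o[:hh] for o in out])[:,:,::-1].astype(np.uint8),None,fx=7,fy=7,interpolation=cv2.INTER_NEAREST)[:598,:798])
E
cat > fitc_pts.py <<'E'
from h import *
S=lambda x,y:(296+x/10-.45,192+y/10-.45)
T=lambda x,y:(322+x/10-.45,168+y/10-.45)
def base(p):
    Rc=Ro.from_euler('z',p[2]).as_matrix();V=lambda *P:Rc@np.array(P)+[p[0],p[1],0]
    c=0
    for n,uv,X in[('top',T(68,97),V(.06,.06,.012)),('top',T(452,150),V(.06,-.06,.012)),('top',T(405,525),V(-.06,-.06,.012)),('top',T(28,468),V(-.06,.06,.012)),
     ('side',S(20,382),V(.06,.06,.012)),('side',S(518,450),V(-.06,-.06,.012)),('side',(318.1,248.3),V(-.06,.06,.012))]:
        e=proj(n,X)[0]+(p[8:10] if n=='side' else p[10:12])-uv; c+=(e@e)/.6**2
    return c
E
time python3 photo.py
```

```text
0.3 [ 0.6065 -0.2235 -0.1284  0.3246  0.0226  0.0154  0.0309  0.0044 -0.6982
  0.168   0.1189 -0.2832] 1038.569370294136
0.38 [ 0.6066 -0.2235 -0.1285  0.313   0.0248  0.0153  0.0309  0.0043 -0.5804
  0.4421  0.0116 -0.2667] 1050.6650769902255
0.46 [ 0.6093 -0.2234 -0.1209  0.4182  0.0245  0.0163  0.0308  0.0043 -0.5945
 -0.6965  0.2111 -0.2158] 1153.133133283146
real	2m0.302s
user	1m31.949s
sys	0m0.587s
```

View pics/ph.png

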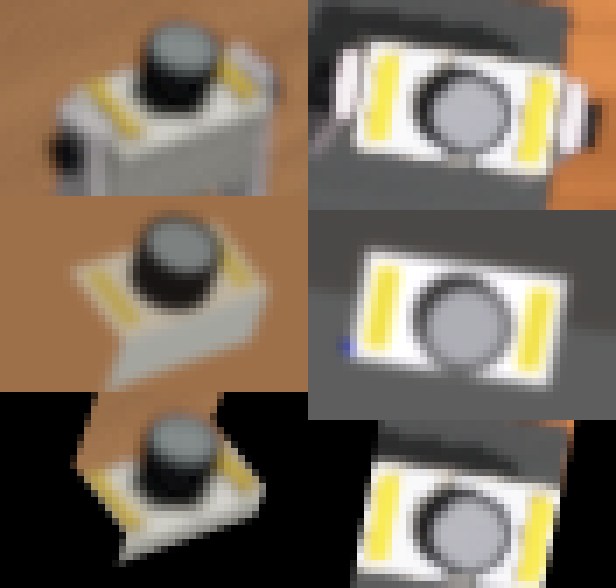

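```bash
cat > prof.py <<'E'
from photo import *
from scipy.optimize import minimize
import sys
sc=np.array([.004,.004,.02,.0,.004,.001,.002,.001,.7,.7,.7,.7])
p0=np.load('photo.npy')
for sel in(['side','top'],['side'],['top']):
  for ti in(.24,.28,.32,.36,.40):
    p=p0.copy();p[3]=ti
    MS={n:mask(n,p) for n in sel}
    s=minimize(lambda z:cost(p+z*sc,MS),np.zeros(12),method='Powell',options=dict(maxiter=5,xtol=.02,ftol=1e-3))
    p=p+s.x*sc;print(sel,ti,round(s.fun,1),p.round(4)[:5],p[8:].round(2),flush=True)
E
time timeout 560 python3 prof.py
```

```text
['side', 'top'] 0.24 922.9 [ 0.6038 -0.2233 -0.1261  0.24    0.0201] [-0.63  0.44  0.22 -0.42]
['side', 'top'] 0.28 950.9 [ 0.6042 -0.2232 -0.1296  0.28    0.0175] [-0.62 -0.27  0.4  -0.47]
['side', 'top'] 0.32 1023.7 [ 0.6062 -0.2234 -0.1286  0.32    0.0218] [-0.71  0.13  0.12 -0.27]
['side', 'top'] 0.36 1089.0 [ 0.6071 -0.2237 -0.1283  0.36    0.0213] [-0.7  -0.    0.11 -0.22]
['side', 'top'] 0.4 1182.8 [ 0.6081 -0.2238 -0.1261  0.4     0.0226] [-0.72 -0.29  0.11 -0.27]
['side'] 0.24 268.8 [ 0.6056 -0.2216 -0.1197  0.24    0.0191] [ 0.27  0.24  0.89 -2.39]
['side'] 0.28 281.8 [ 0.6054 -0.2233 -0.1197  0.28    0.0194] [-0.48  0.16  0.39 -2.48]
['side'] 0.32 299.2 [ 0.6068 -0.2234 -0.1135  0.32    0.0177] [-0.34 -0.15  0.36 -2.04]
['side'] 0.36 323.7 [ 0.6085 -0.2243 -0.132   0.36    0.0177] [-0.33 -0.17  0.07 -1.53]
['side'] 0.4 359.3 [ 0.6109 -0.2258 -0.1213  0.4     0.0182] [-0.44  0.05 -0.4  -0.78]
['top'] 0.24 650.1 [ 0.6041 -0.2233 -0.127   0.24    0.0206] [-1.64 -0.24  0.19 -0.35]
['top'] 0.28 646.3 [ 0.6053 -0.2234 -0.1277  0.28    0.0226] [-1.4  -0.08  0.11 -0.28]
['top'] 0.32 664.1 [ 0.6062 -0.2235 -0.1297  0.32    0.0241] [-1.22  0.06  0.12 -0.36]
['top'] 0.36 715.2 [ 0.6071 -0.2237 -0.1292  0.36    0.0227] [-1.12  0.2   0.1  -0.29]
['top'] 0.4 737.0 [ 0.6081 -0.2239 -0.1243  0.4     0.0232] [-0.98  0.36  0.09 -0.28]
real	1m31.170s
user	1m27.515s
sys	0m0.357s
```

```bash
sed -i 's/MS={n:mask(n,p) for n in sel}/MS={n:mask(n,p0) for n in sel}/; s/maxiter=5/maxiter=8/; s/(.24,.28,.32,.36,.40)/(.2,.25,.3,.35,.40)/' prof.py; timeout 570 python3 prof.py
```

```text
['side', 'top'] 0.2 987.7 [ 0.6028 -0.223  -0.1312  0.2     0.0189] [-0.43  0.43  0.33 -0.48]
['side', 'top'] 0.25 939.6 [ 0.6041 -0.223  -0.1267  0.25    0.0189] [-0.59  0.23  0.41 -0.39]
['side', 'top'] 0.3 992.0 [ 0.6058 -0.2233 -0.1268  0.3     0.0217] [-0.63  0.2   0.18 -0.27]
['side', 'top'] 0.35 1055.1 [ 0.6065 -0.2237 -0.127   0.35    0.0208] [-0.79 -0.18  0.14 -0.31]
['side', 'top'] 0.4 1156.0 [ 0.6081 -0.224  -0.1276  0.4     0.0219] [-0.71 -0.25  0.11 -0.26]
['side'] 0.2 285.9 [ 0.6037 -0.2216 -0.1311  0.2     0.018 ] [-0.02  0.2   0.9  -2.97]
['side'] 0.25 288.6 [ 0.6039 -0.2219 -0.1115  0.25    0.0195] [-0.36  0.08  0.8  -2.92]
['side'] 0.3 301.5 [ 0.6058 -0.2234 -0.1208  0.3     0.0192] [-0.5   0.16  0.35 -2.33]
['side'] 0.35 312.7 [ 0.6083 -0.2241 -0.115   0.35    0.0188] [-0.33 -0.03  0.14 -1.58]
['side'] 0.4 345.1 [ 0.6112 -0.2262 -0.1179  0.4     0.0177] [-0.51 -0.01 -0.53 -0.71]
['top'] 0.2 705.5 [ 0.6043 -0.2234 -0.1249  0.2     0.0196] [-1.64 -0.21  0.14  0.02]
['top'] 0.25 651.5 [ 0.604  -0.2235 -0.1268  0.25    0.0193] [-1.69 -0.23  0.22 -0.38]
['top'] 0.3 641.8 [ 0.606  -0.2234 -0.1278  0.3     0.0247] [-1.27  0.02  0.06 -0.31]
['top'] 0.35 658.5 [ 0.6073 -0.2234 -0.1285  0.35    0.0275] [-1.02  0.19  0.04 -0.4 ]
['top'] 0.4 733.5 [ 0.6081 -0.2237 -0.126   0.4     0.0227] [-0.94  0.33  0.12 -0.29]
```

```bash
python3 - <<'E'
from h import *
S=lambda x,y:np.array((296+x/10-.45,192+y/10-.45))
T=lambda x,y:np.array((322+x/10-.45,168+y/10-.45))
# unknown cx,cy,yaw,ti,yk ; obs: knobs+lens, only per view, offsets absorbed by cx,cy
def mod(p,n,uvs):
    cx,cy,yaw,ti,yk=p
    Rc=Ro.from_euler('z',yaw).as_matrix();Rh=Rc@Ro.from_euler('y',-ti).as_matrix();H=lambda *P:Rh@np.array(P)+[cx,cy,.1]
    return H
yaw=-.122
def f(p):
    H=mod([p[0],p[1],yaw,p[2],p[3]],0,0)
    return np.r_[proj('top',H(0,p[3],0))[0]-T(98,262),proj('top',H(0,-p[3],0))[0]-T(487,318),proj('top',H(0,0,.045))[0]-T(310,300)]
s=least_squares(f,[.608,-.224,.3,.06],x_scale=[.01,.01,.1,.01]);print('top',s.x,s.fun.round(2))
def f(p):
    H=mod([p[0],p[1],yaw,p[2],.055],0,0)
    return np.r_[proj('side',H(0,p[3],0))[0]-S(155,238),proj('side',H(0,0,.045))[0]-S(322,87),(p[3]-.06)/.01*.3]
s=least_squares(f,[.608,-.224,.3,.06],x_scale=[.01,.01,.1,.01]);print('side',s.x,s.fun.round(2))
for n in('side','top'):
    H=mod([.608,-.224,yaw,.3,.06],0,0)
    H2=mod([.608,-.224,yaw,.4,.06],0,0)
    print(n,proj(n,H2(0,0,.045))-proj(n,H(0,0,.045)))
E
```

```text
top [ 0.60505404 -0.22557739  0.23034377  0.056265  ] [-0.19  0.08 -0.16 -0.13  0.33  0.05]
side [ 0.60448434 -0.22214605  0.25458752  0.05349494] [-0.02  0.01  0.02 -0.02 -0.2 ]
side [[0.78528652 1.02691994]]
top [[-0.27199995  1.57867325]]
```

```bash
python3 - <<'E'
from h import *
tcp=np.array([.5093,.2176,.2513]);R=Ro.from_euler('xyz',[-90,0,166.84],degrees=True).as_matrix()
print(R.round(2))
px,py=R[:,0],R[:,2]   # plate x along tool x, y along jaw
c=tcp+R[:,1]*(.0147-.008)
for n in('side','top'):
    print(n,[proj(n,c+px*a+py*b)[0].round(1) for a,b in((.042,.016),(.042,-.016),(-.042,-.016),(-.042,.016))])
P=lambda x,y:np.array((150+x/5-.4,150+y/5-.4))
print(P(425,482),P(368,498),P(312,412))
im=imaging.capture('side');x,y=200,215
z=cv2.resize(im[y:y+45,x:x+45,::-1],None,fx=12,fy=12,interpolation=2);cv2.imwrite('pics/pl.png',z)
E
```

```text
[[-0.97 -0.   -0.23]
 [ 0.23 -0.   -0.97]
 [ 0.   -1.    0.  ]]
side [array([235.4, 244.1]), array([223. , 247.5]), array([211.1, 229.7]), array([223. , 226.6])]
top [array([184.5, 239.9]), array([172.1, 236.7]), array([181.6, 204.2]), array([193.9, 207.3])]
[234.6 246. ] [223.2 249.2] [212. 232.]
```

View pics/pl.png

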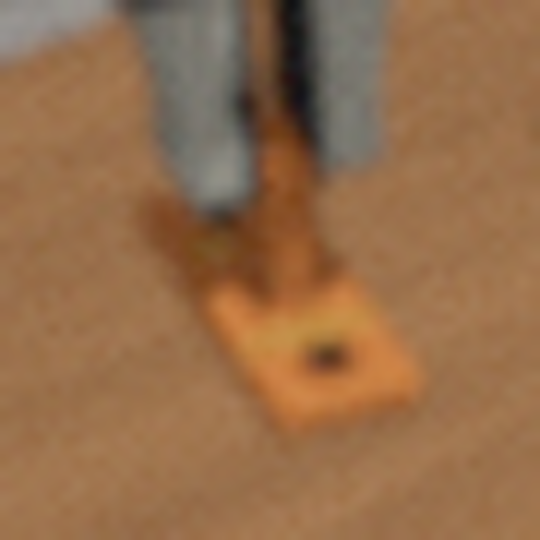

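Emit:
{"method": "drive_tool", "body": {
  "deltas": [
    [0.1,-1,0.4,0,0,-0.06],
    [0.2,-2.5,0.8,0,0,-0.15],
    [0.4,-4.5,1.2,0,0,-0.25],
    [0.6,-6.5,1.6,0,0,-0.35],
    [0.8,-8.5,2,0,0,-0.45],
    [1,-10.5,2.4,0,0,-0.55],
    [1.2,-12.5,2.8,0,0,-0.65],
    [1.4,-14.5,3,0,0,-0.73]
  ]
}}

```text
time_s: 18.7
tcp_pos: [0.5236, 0.0718, 0.2802]
eef_rot: [-90.0, 0.0, 124.7]
contact_force: [0.3, 0.8, -0.3]
gripper_width: 0.0098
```

Emit:
{"method": "drive_tool", "body": {
  "deltas": [
    [0.3,-2,0,0,0,-0.09],
    [0.6,-4,0,0,0,-0.18],
    [0.9,-6,0,0,0,-0.27],
    [1.2,-8,0,0,0,-0.36],
    [1.5,-10,0,0,0,-0.45],
    [1.8,-12,0,0,0,-0.54],
    [2,-14,0,0,0,-0.63],
    [2,-15.5,0,0,0,-0.73]
  ]
}}

```text
time_s: 19.37
tcp_pos: [0.5436, -0.0837, 0.2795]
eef_rot: [-90.0, 0.0, 82.9]
contact_force: [0.4, 0.0, -0.5]
gripper_width: 0.0097
```

Emit:
{"method": "drive_tool", "body": {
  "deltas": [
    [0.3,-2,0,-0.004,-0.032,0],
    [0.6,-4,0,-0.008,-0.064,0],
    [0.9,-6,0,-0.012,-0.097,0],
    [1.2,-8,0,-0.016,-0.129,0],
    [1.5,-10,0,-0.02,-0.161,0],
    [1.7,-11.5,0,-0.024,-0.193,0],
    [1.9,-12.5,0,-0.028,-0.226,0],
    [2.04,-13.59,0,-0.0316,-0.258,0]
  ]
}}

```text
time_s: 20.03
tcp_pos: [0.5638, -0.219, 0.2796]
eef_rot: [-105.0, 0.0, 83.1]
contact_force: [0.5, 0.5, -0.0]
gripper_width: 0.0097
```

Emit:
{"method": "drive_tool", "body": {
  "deltas": [
    [0,0,-0.4,0,0,0],
    [0,0,-0.8,0,0,0],
    [0,0,-1.2,0,0,0],
    [0,0,-1.6,0,0,0],
    [0,0,-2,0,0,0],
    [0,0,-2.3,0,0,0],
    [0,0.05,-2.5,0,0,0],
    [0,0.05,-2.55,0,0,0]
  ]
}}

```text
time_s: 20.7
tcp_pos: [0.5638, -0.2174, 0.2534]
eef_rot: [-104.8, 0.0, 83.2]
contact_force: [-0.6, 0.2, -0.5]
gripper_width: 0.0096
```

```bash
cat > chk.py <<'E'
from h import *
import sys
tag=sys.argv[1]
s=r.get_state();print(s['tcp_pos'],s['eef_rot'],s['gripper_width'],s['joints'].round(1))
R=Ro.from_euler('xyz',s['eef_rot'],degrees=True).as_matrix();c=s['tcp_pos']+R[:,1]*.0147
print('plate under centre',c)
out=[]
for n,(x,y) in(('side',(285,145)),('top',(315,150))):
    a=np.mean([imaging.capture(n).astype(float) for _ in range(4)],0);np.save(f'e_{n}.npy',a)
    w=70;h=95 if n=='side' else 95
    z=cv2.resize(a[y:y+h,x:x+w,::-1],None,fx=5.6,fy=6-.4,interpolation=2).clip(0,255).astype(np.uint8)
    for zz in(0,.008):
        P=np.array([c-R[:,1]*zz+R[:,0]*a_+R[:,2]*b_ for a_,b_ in((.042,.016),(.042,-.016),(-.042,-.016),(-.042,.016))])
        draw(z,n,P,(255,0,0) if zz==0 else (0,255,0),True,5.6,(x,y))
    out.append(z)
cv2.imwrite(f'pics/{tag}.png',np.hstack(out))
E
python3 chk.py f1
```

```text
[ 0.56375697 -0.21736625  0.2534023 ] [-1.04837811e+02  4.27157245e-02  8.31990709e+01] 0.009600809792813718 [ -1.6   3.1 -17.8   1.7 -54.3  -6. ]
plate under centre [ 0.56749366 -0.21782256  0.23919248]
```

View pics/f1.png

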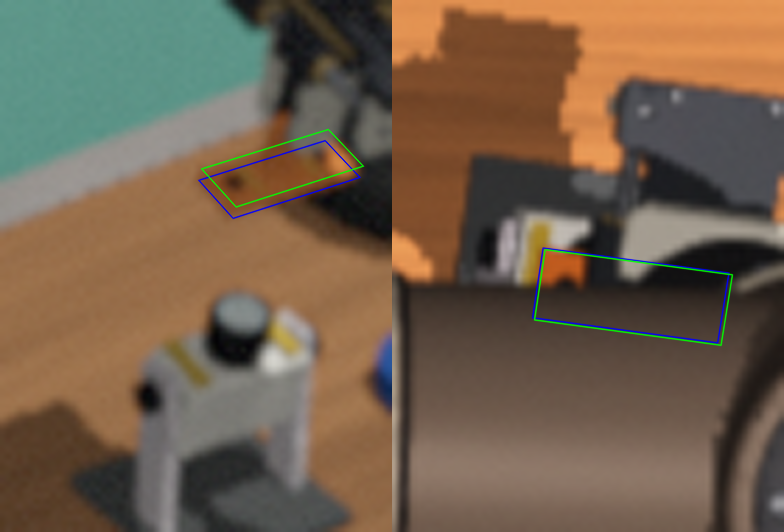

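```bash
python3 - <<'E'
from h import *
t=np.linspace(0,2*np.pi,100)
def H(ti,yaw=-.124):
    Rc=Ro.from_euler('z',yaw).as_matrix();return Rc@Ro.from_euler('y',-ti).as_matrix()
L=np.array([.593,-.2222,.1435])
for ti in(.2,.25,.3,.35,.4):
    Rh=H(ti);P=np.c_[.0155*np.cos(t),.0155*np.sin(t),0*t]@Rh.T+L
    q=proj('side',P);e=cv2.fitEllipse(q.astype(np.float32));print(ti,e,min(e[1])/max(e[1]))
# measure glass ellipse in pre-images
for nm in('b_side','a_side','e_side'):
    a=np.load(nm+'.npy').astype(np.float32);x,y=318,194
    z=cv2.resize(a[y:y+22,x:x+22],None,fx=16,fy=16,interpolation=cv2.INTER_CUBIC)
    b=z[...,2]-z[...,0]  # blue minus red: glass is bluish grey vs black ~0 vs wood negative
    v=z.mean(2); 
    g=((b>-5)&(v>75)).astype(np.uint8)
    n,l,s,c=cv2.connectedComponentsWithStats(g); k=l[int((200-y+.5)*16),int((327.5-x+.5)*16)]
    cs,_=cv2.findContours((l==k).astype(np.uint8),0,1); cc=max(cs,key=cv2.contourArea);e=cv2.fitEllipse(cv2.convexHull(cc))
    print(nm,k,s[k],[(e[0][0]+.5)/16-.5+x,(e[0][1]+.5)/16-.5+y],np.array(e[1])/16,e[2],min(e[1])/max(e[1]))
    z2=z[:,:,::-1].clip(0,255).astype(np.uint8).copy();cv2.ellipse(z2,e,(0,0,255),1);cv2.imwrite(f'pics/g_{nm}.png',z2)
a=np.hstack([cv2.imread(f'pics/g_{n}.png') for n in('b_side','e_side')]);cv2.imwrite('pics/g.png',a)
E
```

```text
0.2 ((328.1531066894531, 200.15098571777344), (6.407895565032959, 10.033026695251465), 102.18720245361328) 0.6386802068478253
0.25 ((328.1519775390625, 200.15097045898438), (6.681601524353027, 10.032432556152344), 104.80348205566406) 0.6660001437294054
0.3 ((328.15081787109375, 200.1507568359375), (6.9386796951293945, 10.031774520874023), 107.59081268310547) 0.6916702205269322
0.35 ((328.1496276855469, 200.15036010742188), (7.178475856781006, 10.031064987182617), 110.56781005859375) 0.7156244990889241
0.4 ((328.1484375, 200.14976501464844), (7.400397777557373, 10.030320167541504), 113.75328826904297) 0.7378027474641677
b_side 1 [   87    66   146   101 11356] [327.68921184539795, 200.77523374557495] [6.14409685 9.28992081] 101.82928466796875 0.6613723603322306
a_side 1 [   88    66   145   101 11378] [327.66820907592773, 200.77370691299438] [6.20511436 9.24161434] 102.54244995117188 0.6714318662488706
e_side 1 [   87    66   146   101 11269] [327.69352436065674, 200.77180862426758] [6.10577393 9.32799053] 102.42770385742188 0.6545647644995602
```

View pics/g.png

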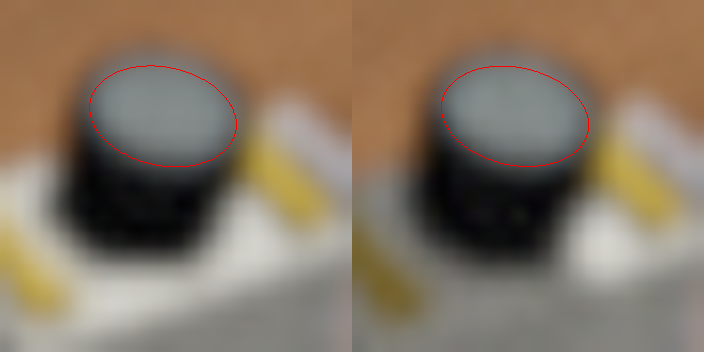

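```bash
python3 - <<'E'
from h import *
L=np.array([.593,-.2222,.1435])
print(proj('top',L))
a=np.load('b_top.npy').astype(np.float32);x,y=342,188
z=cv2.resize(a[y:y+22,x:x+22],None,fx=16,fy=16,interpolation=cv2.INTER_CUBIC)
v=z.mean(2);sat=z.max(2)-z.min(2);g=((v>120)&(v<205)&(sat<40)).astype(np.uint8);g=cv2.erode(g,np.ones((5,5)))
n,l,s,c=cv2.connectedComponentsWithStats(g);k=l[int((198-y)*16),int((353-x)*16)]
cs,_=cv2.findContours((l==k).astype(np.uint8),0,1);cc=max(cs,key=cv2.contourArea);e=cv2.fitEllipse(cv2.convexHull(cc));print(s[k],(e[0][0]+.5)/16-.5+x,(e[0][1]+.5)/16-.5+y,np.array(e[1])/16,e[2])
u=((e[0][0]+.5)/16-.5+x,(e[0][1]+.5)/16-.5+y)
print(tri((327.7,200.77),u))
z2=z[:,:,::-1].clip(0,255).astype(np.uint8).copy();cv2.ellipse(z2,e,(0,0,255),1);cv2.imwrite(f'pics/gt.png',z2)
E
```

```text
[[352.09976154 198.26775923]]
[    0     0   352   316 36660] 353.0726442337036 197.2999496459961 [18.27313805 49.55844879] 99.01061248779297
(array([ 0.59713151, -0.22542037,  0.13798138]), [np.float64(0.6628901706821835), np.float64(0.6628901706822352)])
```

View pics/gt.png

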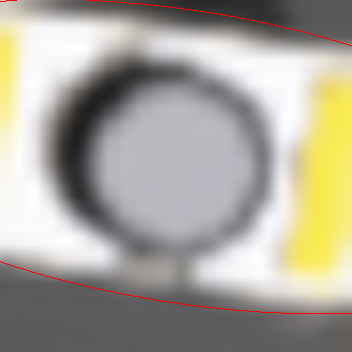

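```bash
python3 - <<'E'
from h import *
X,e=tri((327.7,200.77),(352.35,197.7));print(X,e)
# constrained: z = .1+.045cos t, cx from base/hinge
c,s=np.cos,np.sin
from kin import ik,fk
st=r.get_state()
R=Ro.from_euler('xyz',st['eef_rot'],degrees=True).as_matrix()
for L in(X,np.array([.5945,-.2228,.1425])):
  for ti,yaw in((.25,-.122),(.26,-.122)):
    lz=np.array([-s(ti)*c(yaw),-s(ti)*s(yaw),c(ti)]);F=L+.1*lz
    u=st['tcp_pos']+R[:,1]*.0147;print(L.round(4),ti,'focus',F.round(4),'err mm',((u-F)*1e3).round(1),'ang',np.degrees(np.arccos(-R[:,1]@lz)).round(2))
E
```

```text
[ 0.5954942  -0.22334963  0.13955383] [np.float64(0.3517306726162595), np.float64(0.35173067261626434)]
[ 0.5955 -0.2233  0.1396] 0.25 focus [ 0.5709 -0.2203  0.2364] err mm [-3.3  2.1  3.6] ang 0.59
[ 0.5955 -0.2233  0.1396] 0.26 focus [ 0.57   -0.2202  0.2362] err mm [-2.3  2.   3.9] ang 0.01
[ 0.5945 -0.2228  0.1425] 0.25 focus [ 0.5699 -0.2198  0.2394] err mm [-2.3  1.6  0.7] ang 0.59
[ 0.5945 -0.2228  0.1425] 0.26 focus [ 0.569  -0.2197  0.2391] err mm [-1.3  1.5  0.9] ang 0.01
```

Emit:
{"method": "drive_tool", "body": {
  "deltas": [
    [0.1,-0.1,-0.1,0,0,0],
    [0.2,-0.2,-0.1,0,0,0],
    [0.2,-0.2,-0.1,0,0,0],
    [0.2,-0.2,-0.1,0,0,0],
    [0.2,-0.2,-0.1,0,0,0],
    [0.2,-0.2,-0.1,0,0,0],
    [0.2,-0.2,-0.1,0,0,0],
    [0.2,-0.2,-0.1,0,0,0]
  ]
}}

```text
time_s: 21.77
tcp_pos: [0.5658, -0.2197, 0.2531]
eef_rot: [-104.9, 0.0, 83.2]
contact_force: [-0.2, 0.7, -0.8]
gripper_width: 0.0097
```

```bash
python3 chk.py f2; python3 - <<'E'
from h import *
for n in('side','top'): cv2.imwrite(f'pics/fin_{n}.png',np.load(f'e_{n}.npy')[:,:,::-1])
a=np.hstack([np.load(f'e_{n}.npy') for n in('side','top')]);cv2.imwrite('pics/fin.png',cv2.resize(a[:,:,::-1].astype(np.uint8),(800,300),interpolation=3))
E
```

```text
[ 0.56581079 -0.21966076  0.25306375] [-1.04894132e+02  4.05933757e-02  8.31781926e+01] 0.009725838829799348 [ -1.9   3.4 -17.5   1.6 -54.2  -5.7]
plate under centre [ 0.56956124 -0.22011955  0.23885764][ WARN:0@0.797] global loadsave.cpp:1063 imwrite_ Unsupported depth image for selected encoder is fallbacked to CV_8U.
```

View pics/f2.png

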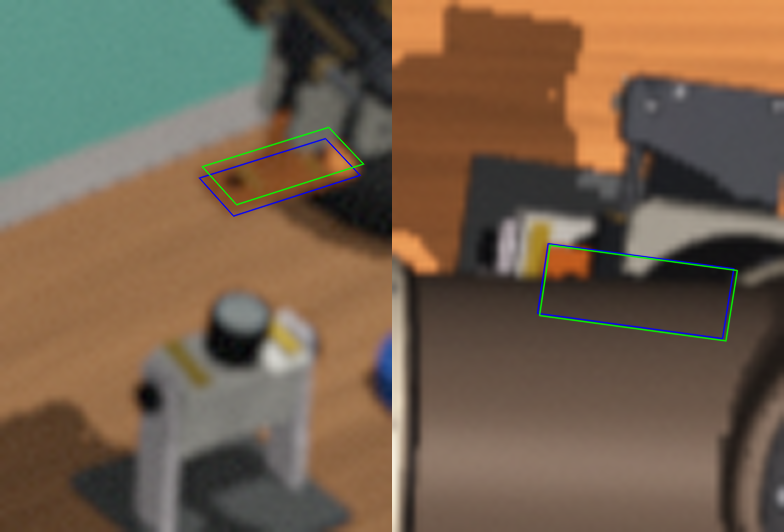

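View pics/fin.png

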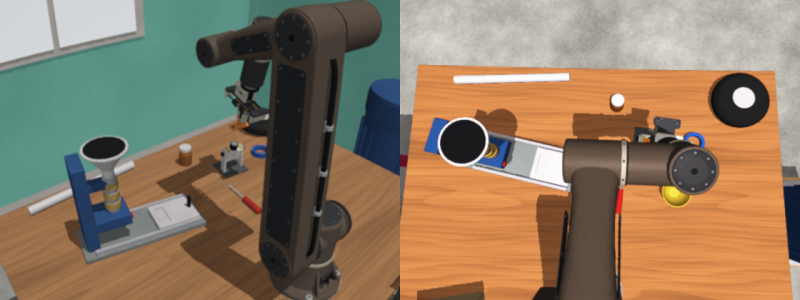

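```bash
python3 -c "
from plant import r
print(r.close_job(), r.get_state()['time_s'], r.get_state()['gripper_width'])"
```

```text
the job is handed in; nothing more can be done
the job is handed in; nothing more can be done
```

The job is handed in, with the tray out and the plate held in the air in front of the inspection camera. The clock read about 22 s, inside the 56 s limit.

- **Tray:** I pulled it out by the post with the tool tilted about 26° so the wrist stayed clear of the hopper. It moved about 160 mm until it hit the stop, where I felt about 24 N. The last pictures show it still out.
- **Plate:** I gripped the lug across its thickness with 25 N and lifted the plate out. The opening read about 9.7 mm on the 10 mm lug throughout.
- **Pose:** The middle of the underside is at about (0.570, −0.220, 0.239) m. My estimate of the focus point is about (0.569, −0.220, 0.239) m. The tilt is about 0.26 rad and the long side runs along the head's wide side. The plate matched its predicted outline to about a pixel in the side view. In the top view the arm hides most of it.
- **Bystanders:** The jar and the camera stand are where they were in the last pictures. The screwdriver, bowl and tape are partly hidden by the arm, but nothing came near them.

**Where the checks disagreed:**
- **Camera tilt:** My first point fits gave 0.36 to 0.44 rad. Matching a rendered model of the head gave about 0.25 to 0.30, the hinge knobs about 0.23 to 0.25, and the shape of the lens ellipse 0.20 to 0.27. I used 0.26, so the facing angle could be off by about 2 to 3°.
- **Lens height:** Triangulating the lens put it about 3 mm lower than the given stand dimensions do. I used a height close to the given dimensions.

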